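# Load the utensil dryer and set its plug timer

### The job

The washed measuring dippers are to dry for seven hours. Hang every dipper on the mat by its own hook over the rim of the beige dryer jar, cup inside, and set the timer dial to seven hours (seven clicks clockwise from the red off mark); when all that is done, press the timer's rocker switch fully over to on. Leave the garlic keeper, whisk and pestle where they are.

Things in the scene. Friction and masses are not known exactly. Their poses are not given: they have to be found in the camera images.
- dryer: fixed utensil dryer: an open beige round plastic jar standing on a dark heater base. Base 230 mm across; the jar is 220 mm across outside with a 5 mm wall (inside 210 mm), rim 130 mm above the shelf, inner floor 36 mm above the shelf. Five dippers fit when spread round the rim. Origin: centre of the underside; z up
- dial (a joint): the timer's black dial, 0 to 5.236 rad, growing CLOCKWISE seen from above; 11 click positions 0.5236 rad (30 degrees) apart. 0 = off: the bar's red end points to the red mark (the timer's -x). Each click clockwise is one hour; 7 hours = 3.665 rad. Let go, it springs into the nearest click; 0.05 to 0.1 N m turns it. End stops at 0 and 10 clicks
- dial_grip (a point): on the dial's axis, mid-height of its grip bar, 105 mm above the shelf; the bar is 50 mm long (along this frame's x; its red pointer end at -x), 12 mm wide (along y), and stands from 11 to 35 mm above the timer's face. The frame turns with the dial, z up
- rocker (a joint): the timer's black rocker switch, 0 = off, 0.44 rad = on (pressed fully over); it stays where it is left; takes 2 to 3 N at its raised end
- rocker_press (a point): where to press the rocker: on the top of its raised end (the end with the white line, towards the timer's -y), 16.5 mm from its pivot. It moves down about 7 mm as the rocker goes over. The rocker is 28 x 50 mm, its pivot 50 mm from the timer's centre
- timer: fixed grey plug timer, 90 x 170 mm, plugged flat into an extension socket so that its face looks up, 81 mm above the shelf. Origin: centre of the underside of the socket; z up; the dial's axis is 38 mm from it along +y, the rocker's pivot 50 mm along -y. White hour marks surround the dial, the off mark is red
- garlic_keeper: bystander: white ceramic garlic keeper with a brown lid, 112 mm across, 126 mm high; origin at the centre of its underside
- whisk: bystander: steel whisk lying down, 250 mm long along its x; origin on the shelf below its middle
- pestle: bystander: wooden pestle lying down, 180 mm long along its x, 38 mm thick; origin on the shelf below its middle
- dipper1: steel measuring dipper with a red grip (may be absent), 140 g, stands upright on a 4 mm mat. Cup 54 mm across, 45 high; flat handle strap up its side at x 27 to 32 mm; hook on the strap: a bar 16 mm wide out in +x, underside 80 mm up, then a leg down at x 50 to 54 mm to 60 mm height; 18 mm slot. Origin: centre of the cup's underside; z up; +x from cup to hook
- dipper1_grip (a point): middle of the red grip above the hook: 16 mm wide along y, 14 mm along x, reaching from 22 mm below to 22 mm above this point, topped by a 26 x 20 x 6 mm flange. At x = 29.5, z = 115 mm in the dipper's frame
- dipper1_hook (a point): under the hook's bar, in the middle of its slot, at x = 41, z = 80 mm in the dipper's frame; it lies on the jar's rim when the dipper hangs, which then has its cup inside the jar, about 14 mm above the floor, and leans about 10 degrees, cup against the wall
- dipper2: steel measuring dipper with a yellow grip (may be absent), 140 g, stands upright on a 4 mm mat. Cup 54 mm across, 45 high; flat handle strap up its side at x 27 to 32 mm; hook on the strap: a bar 16 mm wide out in +x, underside 80 mm up, then a leg down at x 50 to 54 mm to 60 mm height; 18 mm slot. Origin: centre of the cup's underside; z up; +x from cup to hook
- dipper2_grip (a point): middle of the yellow grip above the hook: 16 mm wide along y, 14 mm along x, reaching from 22 mm below to 22 mm above this point, topped by a 26 x 20 x 6 mm flange. At x = 29.5, z = 115 mm in the dipper's frame
- dipper2_hook (a point): under the hook's bar, in the middle of its slot, at x = 41, z = 80 mm in the dipper's frame; it lies on the jar's rim when the dipper hangs, which then has its cup inside the jar, about 14 mm above the floor, and leans about 10 degrees, cup against the wall
- dipper3: steel measuring dipper with a green grip (may be absent), 140 g, stands upright on a 4 mm mat. Cup 54 mm across, 45 high; flat handle strap up its side at x 27 to 32 mm; hook on the strap: a bar 16 mm wide out in +x, underside 80 mm up, then a leg down at x 50 to 54 mm to 60 mm height; 18 mm slot. Origin: centre of the cup's underside; z up; +x from cup to hook
- dipper3_grip (a point): middle of the green grip above the hook: 16 mm wide along y, 14 mm along x, reaching from 22 mm below to 22 mm above this point, topped by a 26 x 20 x 6 mm flange. At x = 29.5, z = 115 mm in the dipper's frame
- dipper3_hook (a point): under the hook's bar, in the middle of its slot, at x = 41, z = 80 mm in the dipper's frame; it lies on the jar's rim when the dipper hangs, which then has its cup inside the jar, about 14 mm above the floor, and leans about 10 degrees, cup against the wall
- dipper4: steel measuring dipper with a blue grip (may be absent), 140 g, stands upright on a 4 mm mat. Cup 54 mm across, 45 high; flat handle strap up its side at x 27 to 32 mm; hook on the strap: a bar 16 mm wide out in +x, underside 80 mm up, then a leg down at x 50 to 54 mm to 60 mm height; 18 mm slot. Origin: centre of the cup's underside; z up; +x from cup to hook
- dipper4_grip (a point): middle of the blue grip above the hook: 16 mm wide along y, 14 mm along x, reaching from 22 mm below to 22 mm above this point, topped by a 26 x 20 x 6 mm flange. At x = 29.5, z = 115 mm in the dipper's frame
- dipper4_hook (a point): under the hook's bar, in the middle of its slot, at x = 41, z = 80 mm in the dipper's frame; it lies on the jar's rim when the dipper hangs, which then has its cup inside the jar, about 14 mm above the floor, and leans about 10 degrees, cup against the wall
- dipper5: steel measuring dipper with an orange grip (may be absent), 140 g, stands upright on a 4 mm mat. Cup 54 mm across, 45 high; flat handle strap up its side at x 27 to 32 mm; hook on the strap: a bar 16 mm wide out in +x, underside 80 mm up, then a leg down at x 50 to 54 mm to 60 mm height; 18 mm slot. Origin: centre of the cup's underside; z up; +x from cup to hook
- dipper5_grip (a point): middle of the orange grip above the hook: 16 mm wide along y, 14 mm along x, reaching from 22 mm below to 22 mm above this point, topped by a 26 x 20 x 6 mm flange. At x = 29.5, z = 115 mm in the dipper's frame
- dipper5_hook (a point): under the hook's bar, in the middle of its slot, at x = 41, z = 80 mm in the dipper's frame; it lies on the jar's rim when the dipper hangs, which then has its cup inside the jar, about 14 mm above the floor, and leans about 10 degrees, cup against the wall

How it is judged:
On the way, in this order (a step that is already met when the one before it is completed fails the run):
1. every dipper hangs by its hook on the jar's rim, cup inside, and the dial stands at seven clicks (z of dipper1_hook in the frame of dryer between 0.123 and 0.139 m and horizontal distance between dipper1_hook and dryer between 0.09 and 0.124 m and horizontal distance between each of dipper1, dipper2, dipper3, dipper4, dipper5 and dryer below 0.088 m and angle between each of dipper1, dipper2, dipper3, dipper4, dipper5's own z axis and vertical below 0.35 rad and linear speed of each of dipper1, dipper2, dipper3, dipper4, dipper5 below 0.03 m/s and z of dipper2_hook in the frame of dryer between 0.123 and 0.139 m and horizontal distance between dipper2_hook and dryer between 0.09 and 0.124 m and z of dipper3_hook in the frame of dryer between 0.123 and 0.139 m and horizontal distance between dipper3_hook and dryer between 0.09 and 0.124 m and z of dipper4_hook in the frame of dryer between 0.123 and 0.139 m and horizontal distance between dipper4_hook and dryer between 0.09 and 0.124 m and z of dipper5_hook in the frame of dryer between 0.123 and 0.139 m and horizontal distance between dipper5_hook and dryer between 0.09 and 0.124 m and value of joint dial between 3.51519 and 3.81519 rad), for 0.2 s.
2. the rocker is pressed over to on (value of joint rocker above 0.36 rad), for 0.2 s.
At the end, for the whole second after the job is handed in: Each dipper hangs at rest: hook slot point 90 to 124 mm from the mouth's centre and -7 to +9 mm from rim height, cup centre within 88 mm of the mouth's centre, handle within 0.35 rad of upright. Dial within 0.15 rad of 3.665, rocker beyond 0.36 rad (all of step 1 and value of joint rocker above 0.36 rad); the robot touches nothing.
It fails at once if the garlic keeper is moved more than 40 mm (distance of garlic_keeper from where it was at the start of the episode above 0.04 m).
It fails at once if the whisk is moved more than 40 mm (distance of whisk from where it was at the start of the episode above 0.04 m).
It fails at once if the pestle is moved more than 40 mm (distance of pestle from where it was at the start of the episode above 0.04 m).
Of dipper1, dipper2, dipper3, dipper4, dipper5 only 3 to 5 are there at a start; the rules pass over those that are not, and their reading is None.
At some moment in a run one of dipper1, dipper2, dipper3, dipper4, dipper5 may be knocked a few centimetres aside while the robot is not near it.
It also fails if it takes over 210 s, if anything falls off the work surface, if the arm or the gripper's body presses on something with over 40 N, if the wrist force passes 120 N, or if a joint passes its speed limit or range.

### The arm

A 6-joint arm with a two-finger parallel gripper is mounted at the origin on the work surface. World frame = base frame: x ahead of the robot, y to its left, z up, the work surface at z = 0. Lengths are in m, angles in rad, forces in N, time in s.
With the tool pointing down it reaches from about 0.375 to 0.9 m from the base axis. Payload 3.1 kg.
Tool frame: the origin (TCP) lies between the finger pads; the fingertips stand 8 mm ahead of it and the grasp point (between the pads) lies 11 mm behind it; z points along the fingers, y is the line along which they close (so a half turn about z gives the same grasp; the last joint's range is limited). The gripper opens to 87 mm and grips with 3 to 60 N. Pads are 19 mm wide; open, the fingers measure 117 mm over their backs; the gripper's body (75 mm by 190 mm) begins 51 mm behind the grasp point.
Start: joints at [1.153, 0.527, 1.433, -0, 1.181, -0.178], TCP at [0.148, 0.607, 0.196] pointing down, gripper open.
Joint ranges: [-3.08, 3.08], [-0.75, 2.2], [0.22, 2.44], [-1.43, 4.57], [0, 2.65], [-2.85, 2.85]. Speed limits (rad/s): [2.79, 2.79, 3.14, 3.14, 3.14, 3.14].

### API

Orientations are given as a unit quaternion [x, y, z, w].
In Python, from rig import robot, vision, job gives the robot as it stands.
- The arm moves only by the shell command python3 -m handwheel 'ROWS' [OPENING] [FORCE]. ROWS is JSON, a list of rows, each a list of 4 numbers: the shift along the tool's x, y, z as a fraction of full scale, then the turn about the tool's z as a fraction of full scale. A call has 1 to 20 rows; each row is the pose to reach, as a shift and turn from the pose commanded when the call began, along the tool's axes at that moment, turning the shorter way round; what a row does not reach only later rows make up. Full scale, the value 1, is 300 mm for a shift and 2 pi rad for a turn. A row lasts 1/12 s, in which the tool goes at most 41.7 mm and 7.16 degrees, less where a joint would pass 70% of its speed; a pose out of reach is approached as far as the arm can. A call with a number of a shift or a turn outside -1 to 1 is refused whole. A call with a gripper value outside its range is refused whole. OPENING is the opening in per cent of the stroke, from 0 (shut) to 100 (fully open), set as the call begins (- or left out, the last holds). The fingers move at their own pace and stop on an object; FORCE is the grip in N (left out, the last holds). Time passes only in rows, so rows that repeat a pose let the fingers close. It gives the time, the measured TCP pose, the force, the opening and the grip force at its end, in the units of the state.
- robot.get_obs(): the state, without advancing time (a new reading comes with each control period).
- vision.camera(name): name is "side" or "top" or "wrist"; returns a dict with "frame" (420x560x3 uint8, red, green, blue), "K" (3x3 intrinsics, pixels), "cam_to_world" (4x4, takes a point from camera to world coordinates); the wrist camera has in their place "hand_eye" (4x4, takes a point from camera to tool coordinates, whose origin is the TCP and whose axes are the flange's). Camera axes: x right, y down, z forward; pixel columns grow to the right and rows downward; lengths in m; the calibration is good to about 2 mm. The wrist camera is an equidistant fisheye: a pixel r from the principal point sees the ray r / f radians off the axis. A picture is of the moment at which its call begins: read the wrist's pose just before it. There is no depth.
- job.hand_in(): hands the job in; it is judged then, once.
Trained networks look in the newest picture that a camera, given by its name, has taken for a name from the list of things; names that differ only in an ending like _2 or _b are one class to them, and where a whole thing is asked for, a point or a joint stands for the part that bears it (a point fixed in the world has none). Each returns a list of dicts, best first, with "conf" (0 to 1); they miss things now and then, are a little off and sometimes report something else, mostly with a low value. They report only what shows in the picture. A call takes as long as a camera call.
- vision.look_for(camera, label): "point" ([row, column] in pixels, amid what is visible of it).
- vision.outline_of(camera, label): "mask" (420x560 bool, what is visible of it) and "point" ([row, column] in pixels, amid what is visible of it).
The state is a dict: "time": time; "q": joint angles; "joint_velocities": joint speeds; "joint_torque": joint torques, N m; "position": TCP position; "tool_rot": TCP orientation; "ft_force": force on the tool from outside, world axes, zero at the start; "moment": the same for the moment, N m; "grip_width": finger opening in m; "grip_force": force on a finger pad.
Only numpy, scipy, OpenCV 4.12 (cv2) and the standard library are available. Lean on these libraries where they do the work, as an engineer would, in place of code of your own. Each camera call takes 0.05 s, during which the arm holds its last target. There are 200 camera calls.

## Working session

There is one attempt and no reset: what is moved stays moved. The work goes in short steps, Python scripts to look and compute and a shell command to move; the robot and the scene stay as the last step left them, time stands still between calls to the robot, and variables do not carry over. Pictures are saved under pics/ and viewed, at most 14 in all, crops included, and the job is handed in when it is done.

```bash
ls; mkdir -p pics
python3 - <<'E'
from rig import robot, vision, job
import cv2, numpy as np
o=robot.get_obs(); print(o['time'],o['position'],o['tool_rot'],o['grip_width'])
for n in ['top','side']:
    c=vision.camera(n); cv2.imwrite(f'pics/{n}0.png',c['frame'][:,:,::-1]); print(n,c['K'].tolist(),np.round(c['cam_to_world'],3).tolist())
    for l in ['dipper1','dipper2','dipper3','dipper4','dipper5','dipper1_grip','dipper2_grip','dipper3_grip','dipper4_grip','dipper5_grip','dryer','timer','dial_grip','rocker','rocker_press','garlic_keeper','whisk','pestle']:
        r=vision.look_for(n,l); print(l,[(np.round(x['point']).tolist(),round(x['conf'],2)) for x in r[:2]])
print(robot.get_obs()['time'])
E
```

```text
pics
0.0 [0.14749674 0.6065484  0.19494848] [ 1.19130085e-01  9.92878061e-01 -1.03774435e-03 -3.18034660e-04] 0.08719345923205421
top [[446.64344185035304, 0.0, 285.9499120558232], [0.0, 446.64344185035304, 203.7935446975062], [0.0, 0.0, 1.0]] [[0.028, -0.989, 0.147, 0.42], [-1.0, -0.028, 0.001, -0.029], [0.003, -0.147, -0.989, 1.216], [0.0, 0.0, 0.0, 1.0]]
dipper1 [([217.0, 135.0], 0.89), ([274.0, 197.0], 0.88)]
dipper2 [([217.0, 135.0], 0.89), ([274.0, 197.0], 0.88)]
dipper3 [([217.0, 135.0], 0.89), ([274.0, 197.0], 0.88)]
dipper4 [([217.0, 135.0], 0.89), ([274.0, 197.0], 0.88)]
dipper5 [([217.0, 135.0], 0.89), ([274.0, 197.0], 0.88)]
dipper1_grip [([269.0, 146.0], 0.87)]
dipper2_grip [([172.0, 174.0], 0.55)]
dipper3_grip [([215.0, 133.0], 0.81), ([138.0, 264.0], 0.16)]
dipper4_grip [([275.0, 200.0], 0.86), ([152.0, 372.0], 0.53)]
dipper5_grip [([218.0, 185.0], 0.83), ([173.0, 172.0], 0.18)]
dryer [([139.0, 277.0], 0.45)]
timer [([245.0, 398.0], 0.67)]
dial_grip [([248.0, 391.0], 0.56), ([139.0, 277.0], 0.17)]
rocker [([230.0, 422.0], 0.76)]
rocker_press [([229.0, 423.0], 0.79)]
ga
[... 436 characters left out ...]
19.0], 0.66), ([191.0, 162.0], 0.65)]
dipper3 [([195.0, 219.0], 0.66), ([191.0, 162.0], 0.65)]
dipper4 [([195.0, 219.0], 0.66), ([191.0, 162.0], 0.65)]
dipper5 [([195.0, 219.0], 0.66), ([191.0, 162.0], 0.65)]
dipper1_grip [([192.0, 160.0], 0.76)]
dipper2_grip [([174.0, 251.0], 0.82), ([193.0, 162.0], 0.58)]
dipper3_grip []
dipper4_grip [([220.0, 188.0], 0.81)]
dipper5_grip [([191.0, 220.0], 0.71)]
dryer [([231.0, 288.0], 0.68), ([174.0, 251.0], 0.43)]
timer [([328.0, 362.0], 0.79)]
dial_grip [([307.0, 346.0], 0.94)]
rocker [([319.0, 389.0], 0.7)]
rocker_press [([321.0, 391.0], 0.59), ([170.0, 247.0], 0.58)]
garlic_keeper []
whisk []
pestle [([286.0, 226.0], 0.83), ([173.0, 196.0], 0.75)]
1.9
```

```bash
cd pics; python3 -c "
import cv2
a=cv2.imread('top0.png');cv2.imwrite('top0b.png',cv2.resize(a,(800,600),interpolation=cv2.INTER_CUBIC))
a=cv2.imread('top0.png')[120:310,100:300];cv2.imwrite('top0c.png',cv2.resize(a,(600,570),interpolation=cv2.INTER_CUBIC))"
```

```text
(no output)
```

View pics/top0b.png

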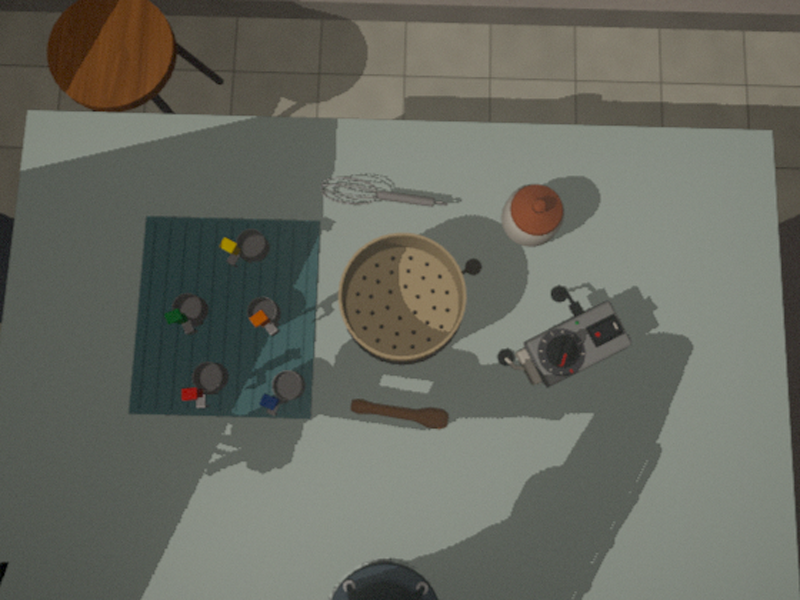

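View pics/side0.png

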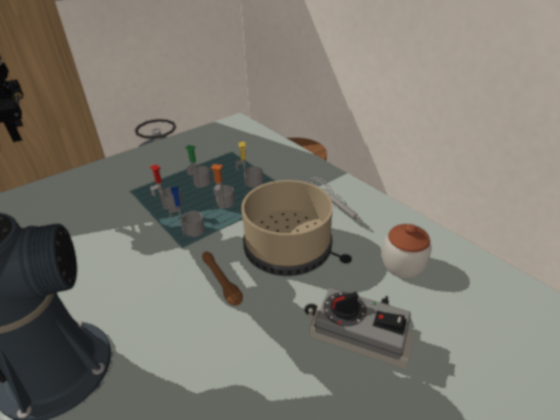

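View pics/top0c.png

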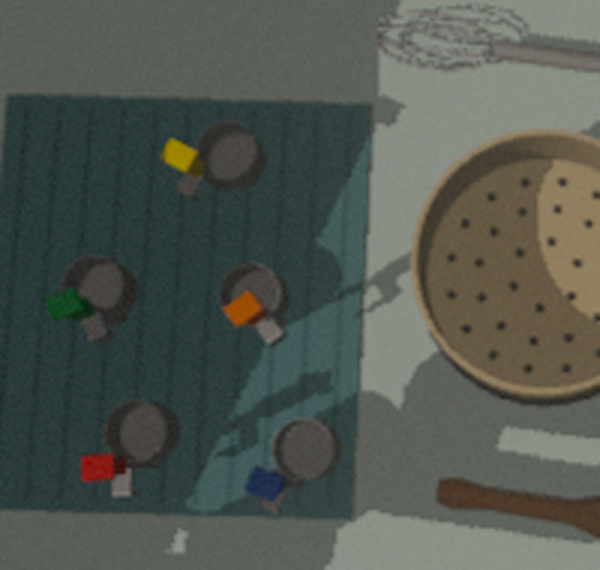

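The pictures show five dippers on the mat, with the yellow, green, orange, red and blue flanges all visible. The jar is at about (402, 298), the dial at about (560, 352) and the rocker at about (605, 330) in the 800-px top view. Next I fit their poses.

```bash
cat > h.py <<'E'
import numpy as np, cv2
from scipy.optimize import least_squares
from rig import robot, vision, job
def proj(c,P):
    T=np.linalg.inv(c['cam_to_world']); p=np.atleast_2d(P)@T[:3,:3].T+T[:3,3]
    u=p@c['K'].T; return u[:,:2]/u[:,2:]      # col,row
def unproj(c,uv,z):
    T=c['cam_to_world']; d=T[:3,:3]@np.linalg.solve(c['K'],[uv[0],uv[1],1]); return T[:3,3]+d*(z-T[2,3])/d[2]
HUE={'yellow':(24,34),'green':(50,80),'orange':(10,19),'red':(174,182),'blue':(108,125)}
def blob(f,name,box=(100,300,80,250)):
    hsv=cv2.cvtColor(f,cv2.COLOR_RGB2HSV).astype(int); h=hsv[...,0].copy(); lo,hi=HUE[name]
    if name=='red': h[h<6]+=180
    m=((h>=lo)&(h<=hi)&(hsv[...,1]>140)&(hsv[...,2]>50)); k=np.zeros_like(m); k[box[0]:box[1],box[2]:box[3]]=1; m&=k
    n,l,s,ce=cv2.connectedComponentsWithStats(m.astype(np.uint8)); 
    if n<2: return None
    i=1+np.argmax(s[1:,4]); return ce[i],s[i,4],l==i
def dip(p,x,z): # p=(x,y,yaw)
    return np.array([p[0]+x*np.cos(p[2]),p[1]+x*np.sin(p[2]),z+.004])
def yawtool():
    from scipy.spatial.transform import Rotation as R
    m=R.from_quat(robot.get_obs()['tool_rot']).as_matrix(); return np.arctan2(m[1,0],m[0,0]),m
def plan(target,yaw_y=None):
    """shift (tool-axis fractions) to bring TCP to target; turn so tool y is along world angle yaw_y (mod pi)"""
    o=robot.get_obs(); a,m=yawtool(); d=m.T@(np.array(target)-o['position'])/.3
    t=0
    if yaw_y is not None:
        cur=np.arctan2(m[1,1],m[0,1]); t=-(yaw_y-cur); t=(t+np.pi/2)%np.pi-np.pi/2
    print('shift',np.round(d,4),'turn',round(t/2/np.pi,4),'or',round((t/2/np.pi)-np.sign(t)*.5,4),'q6',round(o['q'][5],2),'t',round(o['time'],2))
E
cat > a.py <<'E'
from h import *
c=vision.camera('top'); f=c['frame']
cups={'yellow':(231,155),'green':(101,287),'orange':(255,290),'red':(142,432),'blue':(306,449)}
hooks={'yellow':(189,183),'green':(95,328),'orange':(270,331),'red':(121,484),'blue':(272,505)}
cr=lambda p:np.array([100+p[0]/3,120+p[1]/3])
for k in cups:
    b=blob(f,k); fl=b[0] if b else None
    cu=cr(cups[k]); hk=cr(hooks[k]); C=unproj(c,cu,.049); F=unproj(c,fl,.143)
    r=lambda p:np.concatenate([proj(c,dip(p,0,.045))[0]-cu,proj(c,dip(p,29.5e-3,.139))[0]-fl,.6*(proj(c,dip(p,.046,.08))[0]-hk)])
    best=min((least_squares(r,[C[0],C[1],y]) for y in (0,1.57,3.14,-1.57)),key=lambda s:s.cost)
    print(k,np.round(best.x,3),'deg',round(np.degrees(best.x[2])%360),'grip',np.round(dip(best.x,.0295,.115),3),'res',np.round(best.fun,1),b[1])
for l,z in (('dryer',.13),):
    o=vision.outline_of('top',l)[0]; cs=max(cv2.findContours(o['mask'].astype(np.uint8),0,1)[0],key=cv2.contourArea)
    e=cv2.fitEllipse(cs); print('dryer',e,unproj(c,e[0],z))
print('rim by eye',unproj(c,(402.5*.7,298.5*.7),.13))
print('dial',unproj(c,(560*.7,352*.7),.105),'rocker',unproj(c,(606*.7,331*.7),.085), 'garl',unproj(c,(535*.7,210*.7),.1))
o=vision.outline_of('top','timer')[0]; print(cv2.minAreaRect(np.argwhere(o['mask'])[:,::-1].astype(np.float32)))
E
python3 a.py
```

```text
yellow [0.674 0.265 2.468] deg 141 grip [0.651 0.284 0.119] res [ 0.3 -0.4  0.1  0.2 -0.6  0.4] 96
green [ 0.554  0.374 -2.948] deg 191 grip [0.525 0.368 0.119] res [-0.4 -1.1  0.7  0.6 -0.6  0.7] 88
orange [0.553 0.238 3.651] deg 209 grip [0.527 0.223 0.119] res [-0.2 -0.1  0.3 -0.1 -0.2  0.3] 108
red [0.428 0.327 3.041] deg 174 grip [0.398 0.33  0.119] res [-0.  -0.4  0.2  0.2 -0.3  0.3] 88
blue [ 0.415  0.186 -3.599] deg 154 grip [0.389 0.199 0.119] res [-0.6  0.4  0.9  0.3 -0.6 -1.1] 56
dryer ((282.39874267578125, 207.40089416503906), (88.17290496826172, 94.96968078613281), 51.274749755859375) [ 0.57288791 -0.01877864  0.13      ]
rim by eye [ 0.56900558 -0.01729969  0.13      ]
dial [ 0.48647322 -0.29322478  0.105     ] rocker [ 0.52719605 -0.38000394  0.085     ] garl [ 0.74092982 -0.25108185  0.1       ]
((278.5750732421875, 287.1382141113281), (68.24378204345703, 14.114307403564453), 11.725111961364746)
```

Run:
```python
from h import *
c=vision.camera('top'); f=c['frame'].copy()
# flange orientation, upsampled blob
for k in HUE:
    b=blob(f,k); m=cv2.resize(b[2].astype(np.float32),None,fx=6,fy=6,interpolation=cv2.INTER_CUBIC)>.5
    r=cv2.minAreaRect(np.argwhere(m)[:,::-1].astype(np.float32)); bx=cv2.boxPoints(r)/6
    W=[unproj(c,p,.147) for p in bx]
    e=[W[1]-W[0],W[2]-W[1]]; print(k,[(round(np.linalg.norm(v)*1e3),round(np.degrees(np.arctan2(v[1],v[0]))%180)) for v in e])
g=cv2.resize(f,None,fx=4,fy=4,interpolation=cv2.INTER_CUBIC)
for cx,cy,col in ((.573,-.019,(255,0,0)),(.569,-.0173,(0,255,0))):
    t=np.linspace(0,6.28,80); P=np.c_[cx+.1075*np.cos(t),cy+.1075*np.sin(t),0*t+.13]
    cv2.polylines(g,[((proj(c,P)+.5)*4-.5).astype(int)],True,col,1)
g=g[620:1060,900:1640]
cv2.imwrite('pics/rim.png',g[:,:,::-1])
plan((.651,.284,.19),np.radians(147-90))
```

```text
yellow [(22, 153), (37, 61)]
green [(27, 119), (22, 30)]
orange [(28, 126), (27, 36)]
red [(21, 5), (33, 92)]
blue [(20, 160), (25, 69)]
shift [-1.8846 -0.6501  0.0197] turn 0.0537 or -0.4463 q6 -0.18 t 2.1
```

View pics/rim.png

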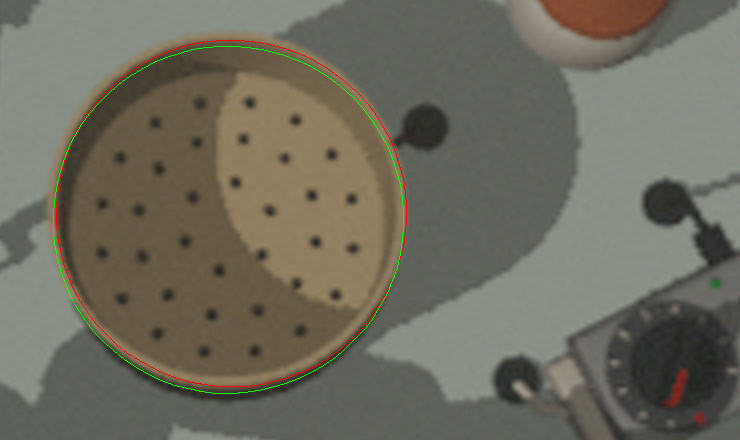

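```bash
python3 -m handwheel '[[-0.9,-0.3,0.02,0.03],[-0.9,-0.3,0.02,0.03],[-0.9,-0.3,0.02,0.03],[-0.9,-0.3,0.02,0.03],[-0.9,-0.3,0.02,0.03],[-0.9,-0.3,0.02,0.03],[-0.9,-0.3,0.02,0.03],[-0.9,-0.3,0.02,0.03]]' 40 25
python3 - <<'E'
from h import *
plan((.651,.284,.19),np.radians(147-90))
E
```

```text
time: 2.77
position: [0.3954, 0.4527, 0.19]
tool_rot: [0.215, 0.977, 0.0, 0.002]
ft_force: [0.3, 1.1, 0.7]
grip_width: 0.0421
grip_force: 0.0
shift [-1.0094 -0.1524  0.0041] turn 0.0227 or -0.4773 q6 -0.47 t 2.77
```

```bash
python3 -m handwheel '[[-1,-0.15,0,0.023],[-1,-0.15,0,0.023],[-1,-0.15,0,0.023],[-1,-0.15,0,0.023],[-1,-0.15,0,0.023],[-1,-0.15,0,0.023],[-1,-0.15,0,0.023],[-1,-0.15,0,0.023],[-1,-0.15,0,0.023],[-1,-0.15,0,0.023]]'
cat >> h.py <<'E'
def wrist():
    o=robot.get_obs(); _,m=yawtool(); w=vision.camera('wrist'); T=np.eye(4); T[:3,:3]=m; T[:3,3]=o['position']
    w['T']=T@w['hand_eye']; return w
def wunproj(w,uv,z):
    K=w['K']; d=np.array([(uv[0]-K[0,2])/K[0,0],(uv[1]-K[1,2])/K[1,1]]); r=np.linalg.norm(d)+1e-9
    v=w['T'][:3,:3]@np.r_[d/r*np.sin(r),np.cos(r)]; p=w['T'][:3,3]; return p+v*(z-p[2])/v[2]
E
python3 - <<'E'
from h import *
w=wrist(); cv2.imwrite('pics/w1.png',w['frame'][:,:,::-1]); print(w['K'],np.round(w['hand_eye'],3))
for l in ('dipper2_grip','dipper2'):
  for r in vision.outline_of('wrist',l)[:2]:
    p=r['point']; print(l,r['conf'],p,wunproj(w,p[::-1],.147),wunproj(w,p[::-1],.049))
plan((.651,.284,.19),np.radians(147-90))
E
```

```text
time: 3.6
position: [0.6427, 0.2906, 0.1893]
tool_rot: [0.283, 0.959, -0.0, -0.001]
ft_force: [-0.3, 1.3, 0.7]
grip_width: 0.035
grip_force: 0.0
[[325.1922621    0.         279.62673786]
 [  0.         325.1922621  210.9776798 ]
 [  0.           0.           1.        ]] [[-0.001 -0.964 -0.267  0.074]
 [ 1.    -0.001  0.     0.001]
 [-0.001 -0.267  0.964 -0.189]
 [ 0.     0.     0.     1.   ]]
dipper2_grip 0.96 [224.4, 280.3] [0.64391009 0.29131103 0.147     ] [0.6703804  0.27445065 0.049     ]
dipper2_grip 0.5 [14.3, 206.4] [0.48244032 0.33220468 0.147     ] [0.44065702 0.33263014 0.049     ]
dipper2 0.95 [65.4, 90.5] [0.45374929 0.23599095 0.147     ] [0.39983822 0.19574666 0.049     ]
dipper2 0.94 [222.0, 278.3] [0.64151796 0.29107892 0.147     ] [0.66697711 0.27412043 0.049     ]
shift [-0.0423 -0.0056 -0.0004] turn 0.001 or -0.499 q6 -0.73 t 3.75
```

View pics/w1.png

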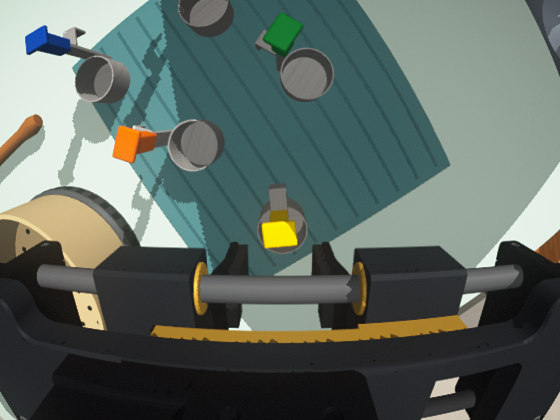

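Run:
```python
from h import *
w=wrist()
print(wunproj(w,(279.5,236.5),.147),wunproj(w,(282,226),.049),wunproj(w,(278,190),.085))
plan((.651,.284,.19),np.radians(147-90))
```

```text
[0.65043329 0.28711222 0.147     ] [0.67169622 0.27659893 0.049     ] [0.63023523 0.29842531 0.085     ]
shift [-0.042  -0.006   0.0002] turn 0.001 or -0.499 q6 -0.73 t 3.8
```

```bash
python3 -m handwheel '[[-0.042,0,0,-0.007],[-0.042,0,0.1,-0.007],[-0.042,0,0.2,-0.007],[-0.042,0,0.27,-0.007],[-0.042,0,0.27,-0.007],[-0.042,0,0.27,-0.007]]' 40 25
python3 -m handwheel '[[0,0,0,0],[0,0,0,0],[0,0,0,0],[0,0,0,0],[0,0,0,0]]' 0 25
python3 -m handwheel '[[0,0,-0.1,0],[0,0,-0.2,0],[0,0,-0.3,0],[0,0,-0.4,0],[0,0,-0.55,0],[0,0,-0.55,0],[0,0,-0.55,0],[0,0,-0.55,0]]'
python3 - <<'E'
from h import *
w=wrist(); cv2.imwrite('pics/w2.png',w['frame'][:,:,::-1])
E
```

```text
time: 4.3
position: [0.652, 0.2848, 0.108]
tool_rot: [0.26, 0.966, -0.001, -0.001]
ft_force: [-0.2, 0.1, 1.0]
grip_width: 0.0349
grip_force: 0.0
time: 4.72
position: [0.6547, 0.2846, 0.1113]
tool_rot: [0.261, 0.965, 0.001, 0.001]
ft_force: [-2.5, 1.1, 7.2]
grip_width: 0.0258
grip_force: 25.0
time: 5.38
position: [0.653, 0.2836, 0.2732]
tool_rot: [0.261, 0.965, -0.0, -0.001]
ft_force: [0.2, 0.9, -2.6]
grip_width: 0.0256
grip_force: 25.0
```

View pics/w2.png

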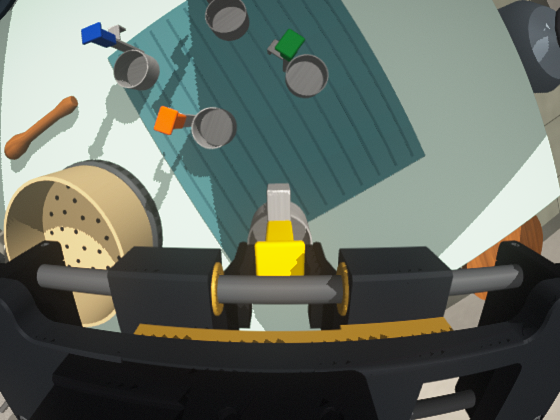

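```bash
cat >> h.py <<'E'
def wproj(w,P):
    T=np.linalg.inv(w['T']); p=np.atleast_2d(P)@T[:3,:3].T+T[:3,3]
    t=np.arctan2(np.hypot(p[:,0],p[:,1]),p[:,2]); ph=np.arctan2(p[:,1],p[:,0]); K=w['K']
    return np.c_[K[0,2]+K[0,0]*t*np.cos(ph),K[1,2]+K[1,1]*t*np.sin(ph)]
E
python3 - <<'E'
from h import *
w=wrist(); o=robot.get_obs(); _,m=yawtool()
hx=m[:,0]*np.array([1,1,0])   # tool x horizontal
hx=hx/np.linalg.norm(hx); print('toolx dir',np.degrees(np.arctan2(hx[1],hx[0])))
up=np.array([0,0,1.])
obs=np.array([240,276,184])
def pred(p): # dx, dz of flange centre rel. TCP, pitch
    ex=hx*np.cos(p[2])+up*np.sin(p[2]); ez=-hx*np.sin(p[2])+up*np.cos(p[2])
    O=o['position']+hx*p[0]+up*p[1]
    P=[O+ex*.01,O-ex*.01,O+ex*.0245-ez*.059]
    return wproj(w,P)[:,1]
s=least_squares(lambda p:pred(p)-obs,[0,.036,0]); print(s.x,s.fun,pred([0,.036,0]))
E
```

```text
toolx dir 149.7496808157465
[0.00780501 0.04149536 0.03754868] [0.00000000e+00 0.00000000e+00 2.84217094e-14] [250.25241376 284.65719405 196.85559182]
```

Run:
```python
from h import *
plan((.546,.068,.273),np.radians(18))
```

```text
shift [-0.0558 -0.7982 -0.0039] turn 0.116 or -0.384 q6 -0.79 t 5.48
```

```bash
python3 -m handwheel '[[0,-0.1,0,0.02],[0,-0.2,0,0.04],[0,-0.3,0,0.06],[-0.03,-0.4,0,0.08],[-0.03,-0.5,0,0.1],[-0.056,-0.6,0,0.116],[-0.056,-0.7,0,0.116],[-0.056,-0.798,0,0.116],[-0.056,-0.798,0,0.116],[-0.056,-0.798,0,0.116],[-0.056,-0.798,0,0.116],[-0.056,-0.798,0,0.116]]'
python3 - <<'E'
from h import *
w=wrist(); c=vision.camera('side'); t=vision.camera('top'); plan((.546,.068,.273),np.radians(18))
a=w['frame'][150:350,130:430]; b=c['frame'][100:300,160:460]
d=t['frame'][120:290,200:400]
cv2.imwrite('pics/h1.png',np.hstack([cv2.resize(x,(400,400)) for x in (a,b)])[:,:,::-1])
print(blob(t['frame'],'yellow',(60,300,60,400))[0] if blob(t['frame'],'yellow',(60,300,60,400)) else None)
E
```

```text
time: 6.48
position: [0.548, 0.0694, 0.2731]
tool_rot: [0.587, 0.809, -0.0, -0.001]
ft_force: [-1.3, -0.3, -2.0]
grip_width: 0.0252
grip_force: 25.0
shift [-0.0025 -0.008   0.0018] turn 0.0002 or -0.4998 q6 -0.39 t 6.63
None
```

View pics/h1.png

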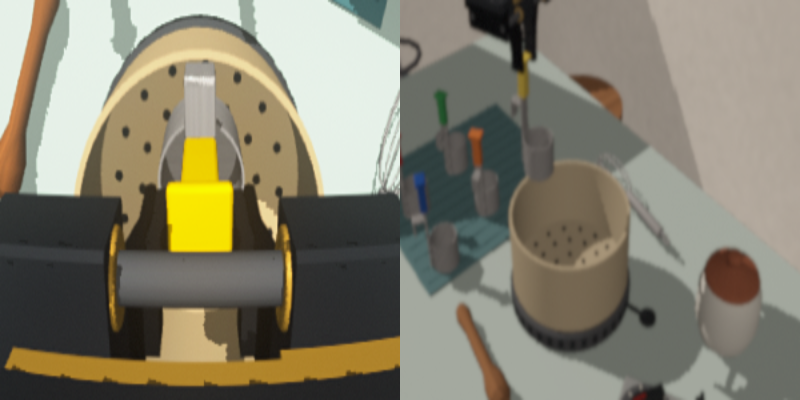

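```bash
python3 -m handwheel '[[0,-0.008,0.1,0],[0,-0.008,0.2,0],[0,-0.008,0.22,0],[0,-0.008,0.24,0],[0,-0.008,0.25,0],[0,-0.008,0.25,0]]'
python3 - <<'E'
from h import *
w=wrist(); c=vision.camera('side'); o=robot.get_obs(); print(o['position'],o['ft_force'])
a=w['frame'][150:350,130:430]; b=c['frame'][130:230,210:310]
cv2.imwrite('pics/h2.png',np.hstack([cv2.resize(x,(400,400)) for x in (a,b)])[:,:,::-1])
E
```

```text
time: 7.13
position: [0.5463, 0.068, 0.1994]
tool_rot: [0.588, 0.809, 0.0, 0.0]
ft_force: [-1.0, 0.3, -1.5]
grip_width: 0.0256
grip_force: 25.0
[0.54666417 0.06784069 0.20022098] [ 0.37237721  0.15479024 -1.71224302]
```

View pics/h2.png

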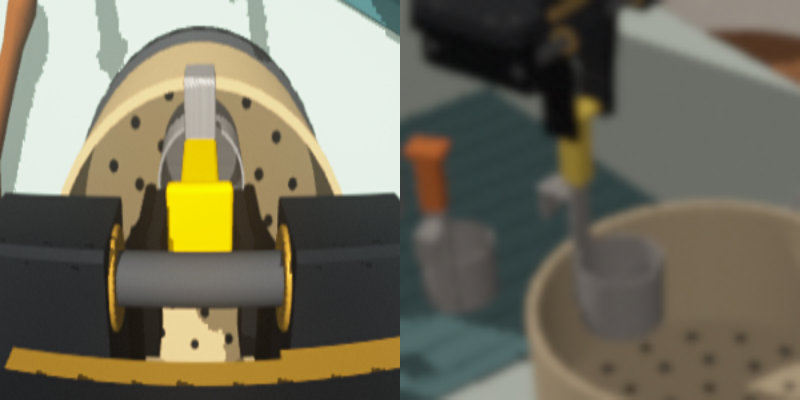

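Run:
```python
from h import *
w=wrist(); ct=np.array([.574,-.018])
for n,p,z in (('hookend',(280,182.5),.180),('hookend2',(280,182.5),.175),('rim top',(280,189.5),.13),('flange',(280,254),.239)):
    P=wunproj(w,p,z)[:2]-ct; print(n,np.hypot(*P),np.degrees(np.arctan2(P[1],P[0])))
```

```text
hookend 0.1255885000982308 107.59152420527747
hookend2 0.1246606043388246 107.57958860855089
rim top 0.11050717580355471 107.43803509169915
flange 0.10023571521801782 107.63514447771996
```

```bash
python3 -m handwheel '[[-0.012,0,0.0,0],[-0.012,0,0.06,0],[-0.012,0,0.1,0],[-0.012,0,0.13,0],[-0.012,0,0.145,0],[-0.012,0,0.155,0],[-0.012,0,0.16,0],[-0.012,0,0.16,0]]'
```

```text
time: 7.95
position: [0.5497, 0.0616, 0.1547]
tool_rot: [0.587, 0.809, -0.0, 0.004]
ft_force: [-1.7, -5.3, 15.2]
grip_width: 0.0253
grip_force: 25.0
```

```bash
python3 -m handwheel '[[0,0,-0.006,0],[0,0,-0.006,0]]'
python3 -m handwheel '[[0,0,0,0],[0,0,0,0],[0,0,0,0],[0,0,0,0]]' 45
python3 - <<'E'
from h import *
w=wrist(); c=vision.camera('side'); o=robot.get_obs(); print(o['position'],o['ft_force'])
a=w['frame'][150:350,130:430]; b=c['frame'][130:230,210:310]
cv2.imwrite('pics/h3.png',np.hstack([cv2.resize(x,(400,400)) for x in (a,b)])[:,:,::-1])
E
```

```text
time: 8.12
position: [0.5489, 0.0628, 0.1553]
tool_rot: [0.588, 0.809, 0.0, 0.003]
ft_force: [0.0, -4.2, 8.1]
grip_width: 0.0255
grip_force: 25.0
time: 8.45
position: [0.5464, 0.0647, 0.1526]
tool_rot: [0.588, 0.809, 0.0, -0.0]
ft_force: [0.4, -0.2, -0.2]
grip_width: 0.0374
grip_force: 0.0
[0.54639611 0.06464198 0.15245407] [-0.24181143 -0.23627435  0.07043536]
```

View pics/h3.png

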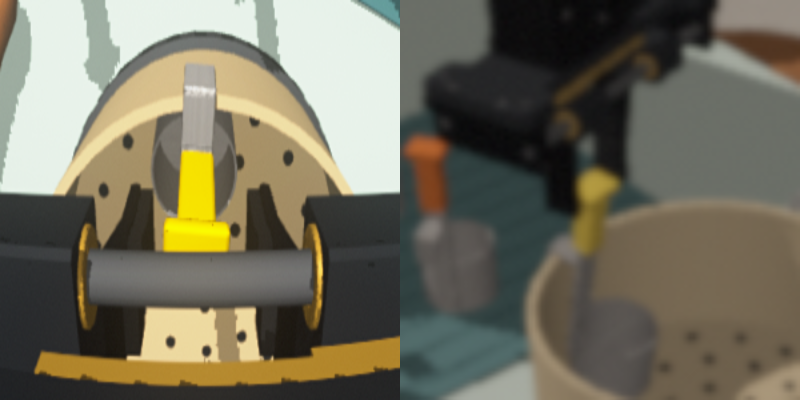

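```bash
python3 -m handwheel '[[0,0,-0.05,0],[0,0,-0.1,0],[0,0,-0.2,0],[0,0,-0.3,0],[0,0,-0.35,0],[0,0,-0.35,0]]'
cat > b.py <<'E'
from h import *
import sys
# hover plan over dipper <color>, yaw, using top picture
k=sys.argv[1]; yaw=np.radians(float(sys.argv[2])); c=vision.camera('top'); b=blob(c['frame'],k)
if b: 
    F=unproj(c,b[0],.143); print('flange',np.round(F,3),b[1])
    plan((F[0],F[1],float(sys.argv[3]) if len(sys.argv)>3 else .19),yaw-np.pi/2)
E
python3 b.py orange 212
```

```text
time: 9.05
position: [0.5493, 0.0644, 0.2616]
tool_rot: [0.588, 0.809, 0.002, 0.004]
ft_force: [0.8, -0.3, -0.4]
grip_width: 0.0391
grip_force: 0.0
flange [0.383 0.055 0.143] 8
shift [ 0.1418 -0.5333  0.2287] turn 0.2111 or -0.2889 q6 -0.4 t 9.1
```

```bash
cat > g.py <<'E'
from h import *
import sys
x,y,z,a=map(float,sys.argv[1:5]); plan((x,y,z),np.radians(a-90))
E
python3 g.py .527 .223 .25 212
```

```text
shift [0.5239 0.0975 0.0306] turn 0.2111 or -0.2889 q6 -0.4 t 9.1
```

```bash
python3 -m handwheel '[[0.1,0.02,0,-0.02],[0.2,0.04,0,-0.04],[0.3,0.06,0,-0.06],[0.4,0.08,0,-0.08],[0.52,0.097,0,-0.1],[0.52,0.097,0.03,-0.12],[0.52,0.097,0.03,-0.14],[0.52,0.097,0.1,-0.16],[0.52,0.097,0.15,-0.18],[0.52,0.097,0.2,-0.2],[0.52,0.097,0.23,-0.22],[0.52,0.097,0.23,-0.24],[0.52,0.097,0.23,-0.26],[0.52,0.097,0.23,-0.28],[0.52,0.097,0.23,-0.289],[0.52,0.097,0.23,-0.289],[0.52,0.097,0.23,-0.289]]' 45
cat >> h.py <<'E'
def wb(w,k,zt=.147):
    """flange from the wrist picture: colour mask, widest rows"""
    b=blob(w['frame'],k,(60,330,150,420))
    if b is None: return print('no blob')
    m=b[2]; rows=np.where(m.any(1))[0]; ext=[(r,np.where(m[r])[0][[0,-1]]) for r in rows]
    return m,ext
def flange(k):
    w=wrist(); m,ext=wb(w,k); 
    _,tm=yawtool(); p=robot.get_obs()['position']
    r=cv2.minAreaRect(np.argwhere(m)[:,::-1].astype(np.float32))
    for r,(a,b) in ext[::3]: 
        d=tm.T@(wunproj(w,((a+b)/2,r),.147)-p); print(r,a,b,'mm',np.round(d[:2]*1e3,1))
E
python3 - <<'E'
from h import *
flange('orange')
r=vision.look_for('wrist','dipper5'); w=wrist(); _,m=yawtool(); p=robot.get_obs()['position']; print(p)
for x in r[:3]: print(x, (m.T@(wunproj(w,x['point'][::-1],.049)-p))[:2])
cv2.imwrite('pics/o1.png',w['frame'][:,:,::-1])
E
```

```text
time: 10.52
position: [0.5248, 0.2216, 0.187]
tool_rot: [-0.275, 0.961, 0.0, -0.002]
ft_force: [0.1, -0.4, -0.1]
grip_width: 0.0393
grip_force: 0.0
203 281 289 mm [15.3  5.1]
206 273 290 mm [13.   2.5]
209 273 290 mm [10.8  2.5]
212 272 296 mm [8.5 4.4]
215 265 298 mm [6.2 2.5]
218 264 298 mm [3.9 2.2]
221 264 298 mm [1.6 2.2]
224 264 299 mm [-0.7  2.5]
227 265 299 mm [-3.1  2.9]
230 266 299 mm [-5.4  3.3]
233 266 300 mm [-7.8  3.7]
236 267 299 mm [-10.2   3.7]
239 268 283 mm [-12.6  -2. ]
[0.525574   0.22168104 0.18802716]
{'point': [219.7, 280.0], 'conf': 0.94} [-0.02769096  0.0015681 ]
{'point': [139.5, 98.0], 'conf': 0.83} [ 0.06500275 -0.20134797]
{'point': [162.9, 421.9], 'conf': 0.81} [0.03550948 0.15517199]
```

View pics/o1.png

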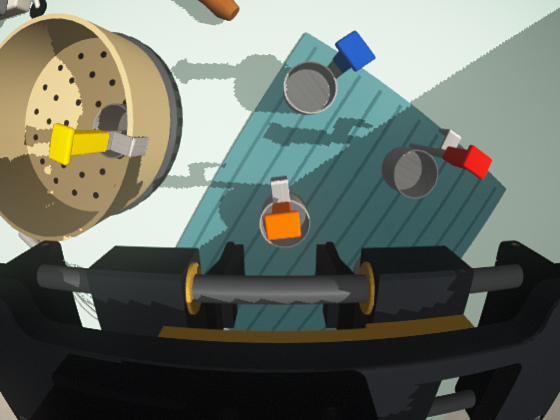

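```bash
python3 -m handwheel '[[-0.007,0.01,0,-0.012],[-0.007,0.01,0.1,-0.012],[-0.007,0.01,0.2,-0.012],[-0.007,0.01,0.27,-0.012],[-0.007,0.01,0.28,-0.012],[-0.007,0.01,0.28,-0.012]]' 45 25
python3 -m handwheel '[[0,0,0,0],[0,0,0,0],[0,0,0,0],[0,0,0,0],[0,0,0,0]]' 0 25
python3 -m handwheel '[[0,0,-0.1,0],[0,0,-0.2,0],[0,0,-0.3,0],[0,0,-0.4,0],[0,0,-0.55,0],[0,0,-0.55,0],[0,0,-0.55,0],[0,0,-0.55,0]]'
python3 - <<'E'
from h import *
flange('orange')
E
```

```text
time: 11.17
position: [0.5251, 0.2251, 0.1034]
tool_rot: [-0.312, 0.95, 0.0, -0.002]
ft_force: [0.8, -0.3, 1.1]
grip_width: 0.0396
grip_force: 0.0
time: 11.58
position: [0.5274, 0.2257, 0.1063]
tool_rot: [-0.312, 0.95, -0.0, 0.002]
ft_force: [0.3, 1.3, 5.5]
grip_width: 0.0256
grip_force: 24.9
time: 12.25
position: [0.5254, 0.2253, 0.2694]
tool_rot: [-0.312, 0.95, 0.0, -0.0]
ft_force: [0.1, -0.0, -1.2]
grip_width: 0.0257
grip_force: 25.0
225 282 288 mm [-29.7   6.1]
228 268 292 mm [-32.8   1. ]
231 268 292 mm [-36.1   1. ]
234 268 292 mm [-39.3   1. ]
237 267 293 mm [-42.5   1. ]
240 266 293 mm [-45.8   0.5]
243 266 293 mm [-49.1   0.5]
246 266 293 mm [-52.4   0.5]
249 256 304 mm [-55.8   1. ]
252 254 305 mm [-59.1   0.5]
255 254 305 mm [-62.5   0.5]
258 255 305 mm [-65.9   1. ]
261 255 305 mm [-69.4   1. ]
264 254 304 mm [-72.9  -0.1]
267 254 304 mm [-76.4  -0.1]
270 255 304 mm [-79.9   0.5]
273 255 304 mm [-83.5   0.5]
```

```bash
cat >> h.py <<'E'
def held(k,dz):
    w=wrist(); m,ext=wb(w,k); _,tm=yawtool(); p=robot.get_obs()['position']
    wd=np.array([b-a for _,(a,b) in ext]); r=next(e for e,x in zip(ext,wd) if x>.9*wd.max())
    f=lambda row:(tm.T@(wunproj(w,((r[1][0]+r[1][1])/2,row),p[2]+dz)-p))[:2]*1e3-np.array([10,0])
    print('edge row',r[0],'dx,dy mm',np.round(f(r[0]-.5),1),'(row 241:',np.round(f(241),1),')')
    g=float(f(r[0]-.5)[0])/1e3; return g
def hang(S,dx,z=.27,rg=.096):
    a=np.radians(S); c=np.array([.574,-.018]); t=c+(rg-dx)*np.array([np.cos(a),np.sin(a)]); print(t); plan((*t,z),a-np.pi/2)
E
python3 - <<'E'
from h import *
dx=held('orange',.042); held('orange',.0385); hang(238,dx)
E
```

```text
edge row 249 dx,dy mm [2.4 0.9] (row 241: [6.4 0.9] )
edge row 249 dx,dy mm [1.4 0.8] (row 241: [5.4 0.8] )
[ 0.52442114 -0.09734276]
shift [ 0.6378 -0.8649 -0.0072] turn -0.0601 or 0.4399 q6 -2.0 t 12.4
```

```bash
python3 -m handwheel '[[0,0,-0.1,0],[0,0,-0.17,0],[0.05,-0.07,-0.17,-0.02],[0.15,-0.18,-0.17,-0.04],[0.22,-0.29,-0.17,-0.06],[0.3,-0.4,-0.17,-0.06],[0.4,-0.5,-0.17,-0.06],[0.48,-0.6,-0.17,-0.06],[0.55,-0.7,-0.17,-0.06],[0.64,-0.865,-0.17,-0.06],[0.64,-0.865,-0.17,-0.06],[0.64,-0.865,-0.17,-0.06],[0.64,-0.865,-0.17,-0.06],[0.64,-0.865,-0.05,-0.06],[0.64,-0.865,0.05,-0.06],[0.64,-0.865,0.15,-0.06],[0.64,-0.865,0.18,-0.06],[0.64,-0.865,0.18,-0.06]]'
python3 - <<'E'
from h import *
dx=held('orange',.042); hang(238,dx,.2,.094)
w=wrist(); c=vision.camera('side')
g=cv2.cvtColor(w['frame'],cv2.COLOR_RGB2GRAY)
a=w['frame'][150:350,130:430]; b=c['frame'][130:250,210:330]
cv2.imwrite('pics/o2.png',np.hstack([cv2.resize(x,(400,400)) for x in (a,b)])[:,:,::-1])
E
```

```text
time: 13.9
position: [0.5297, -0.073, 0.2117]
tool_rot: [-0.469, 0.883, -0.01, -0.015]
ft_force: [-0.2, 0.3, 0.4]
grip_width: 0.0253
grip_force: 25.0
edge row 249 dx,dy mm [3.4 2.6] (row 241: [7.2 2.6] )
[ 0.52596787 -0.09486747]
shift [ 0.0668 -0.0231  0.0487] turn -0.0055 or 0.4945 q6 -2.85 t 13.95
```

Run:
```python
from h import *
print(np.round(robot.get_obs()['q'],3)); 
hang(228,.003,.2,.094)
```

```text
[-0.324  0.389  1.623 -0.041  1.125 -2.854]
[ 0.51310911 -0.08562618]
shift [0.0657 0.0383 0.0554] turn 0.0221 or -0.4779 q6 -2.85 t 14.05
```

View pics/o2.png

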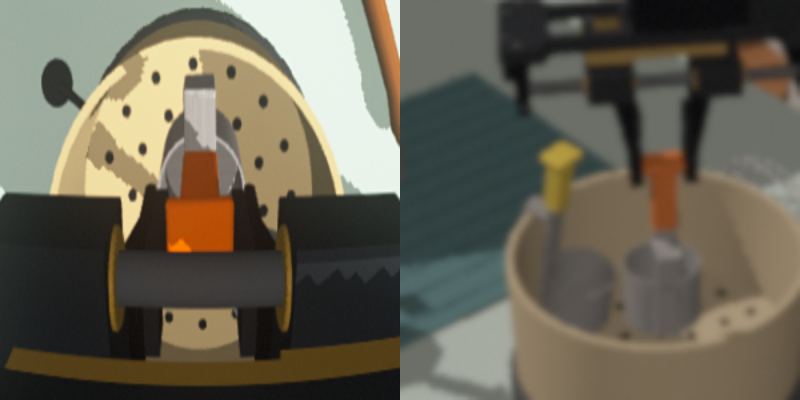

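```bash
python3 -m handwheel '[[0,0,0,0.02],[0,0,0,0.028],[0,0,0,0.028],[0,0,0,0.028]]'
python3 - <<'E'
from h import *
dx=held('orange',.042); print(np.round(robot.get_obs()['q'],3))
hang(226,dx,.2,.094)
E
```

```text
time: 14.38
position: [0.5336, -0.0756, 0.2162]
tool_rot: [-0.39, 0.921, -0.016, -0.01]
ft_force: [0.1, -0.4, -1.5]
grip_width: 0.0251
grip_force: 25.0
edge row 249 dx,dy mm [2.2 0.6] (row 241: [6.1 0.6] )
[-0.325  0.388  1.624 -0.041  1.125 -2.68 ]
[ 0.51020094 -0.08406586]
shift [0.0721 0.0367 0.0545] turn -0.0002 or 0.4998 q6 -2.68 t 14.43
```

```bash
python3 -m handwheel '[[0.03,0.02,0,0],[0.072,0.037,0,0],[0.072,0.037,0.02,0],[0.072,0.037,0.04,0],[0.072,0.037,0.04,0]]'
python3 - <<'E'
from h import *
dx=held('orange',.042); print(np.round(robot.get_obs()['q'],3), yawtool()[1][:,2])
hang(226,dx,.2,.094)
E
```

```text
time: 14.85
position: [0.5084, -0.0835, 0.2017]
tool_rot: [-0.389, 0.921, -0.014, -0.012]
ft_force: [-0.6, 0.6, -1.1]
grip_width: 0.0254
grip_force: 25.0
edge row 249 dx,dy mm [2.9 1.2] (row 241: [6.7 1.2] )
[-0.355  0.376  1.692 -0.042  1.073 -2.706] [-0.01190011 -0.03479978 -0.99932345]
[ 0.51069559 -0.08355364]
shift [-0.0045 -0.0045  0.0068] turn -0.0005 or 0.4995 q6 -2.71 t 14.9
```

```bash
python3 -m handwheel '[[-0.01,-0.004,0.05,0],[-0.01,-0.004,0.1,0],[-0.01,-0.004,0.13,0],[-0.01,-0.004,0.145,0],[-0.01,-0.004,0.15,0],[-0.01,-0.004,0.155,0]]'
```

```text
time: 15.4
position: [0.512, -0.0841, 0.1563]
tool_rot: [-0.389, 0.921, -0.014, -0.012]
ft_force: [0.5, 0.9, -0.4]
grip_width: 0.0257
grip_force: 25.0
```

```bash
python3 -m handwheel '[[0,0,0.01,0],[0,0,0.02,0],[0,0,0.02,0]]'
python3 - <<'E'
from h import *
w=wrist(); c=vision.camera('side')
a=w['frame'][150:350,130:430]; b=c['frame'][130:250,210:330]
cv2.imwrite('pics/o3.png',np.hstack([cv2.resize(x,(400,400)) for x in (a,b)])[:,:,::-1])
E
```

```text
time: 15.65
position: [0.5129, -0.0844, 0.1514]
tool_rot: [-0.389, 0.921, -0.015, -0.01]
ft_force: [-0.6, 0.6, 3.7]
grip_width: 0.0255
grip_force: 25.0
```

```bash
python3 -m handwheel '[[0,0,0,0],[0,0,0,0],[0,0,0,0],[0,0,0,0],[0,0,0,0]]' 45
python3 - <<'E'
from h import *
w=wrist(); c=vision.camera('side')
a=w['frame'][150:350,130:430]; b=c['frame'][130:250,210:330]
cv2.imwrite('pics/o3.png',np.hstack([cv2.resize(x,(400,400)) for x in (a,b)])[:,:,::-1])
E
```

```text
time: 16.17
position: [0.5113, -0.0842, 0.1501]
tool_rot: [-0.389, 0.921, -0.014, -0.012]
ft_force: [-0.1, -0.4, 0.5]
grip_width: 0.0387
grip_force: 0.0
```

View pics/o3.png

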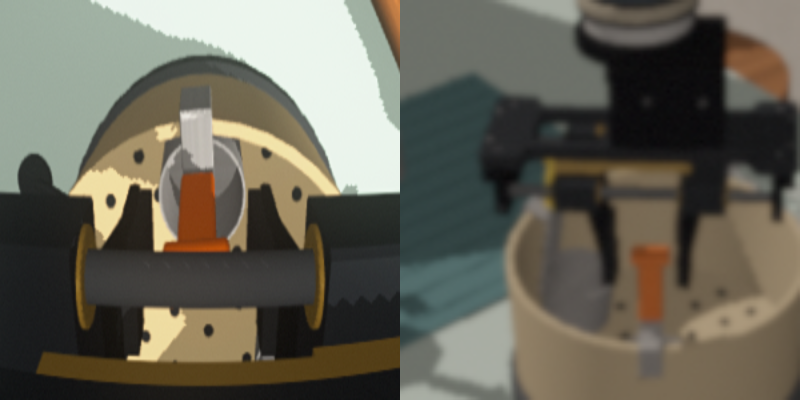

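```bash
python3 -m handwheel '[[0,0,-0.05,0],[0,0,-0.1,0],[0,0,-0.2,0],[0,0,-0.3,0],[0,0,-0.4,0],[0,0,-0.4,0]]'
python3 g.py .525 .368 .21 205
```

```text
time: 16.77
position: [0.5167, -0.0811, 0.2763]
tool_rot: [-0.389, 0.921, -0.019, -0.007]
ft_force: [1.9, -0.1, -0.1]
grip_width: 0.0392
grip_force: 0.0
shift [-1.0981  1.0291  0.1611] turn 0.0579 or -0.4421 q6 -2.7 t 16.77
```

```bash
python3 -m handwheel '[[-0.1,0.09,0,0.02],[-0.2,0.18,0,0.04],[-0.3,0.28,0,0.058],[-0.4,0.37,0.05,0.058],[-0.5,0.46,0.06,0.058],[-0.6,0.56,0.07,0.058],[-0.7,0.65,0.08,0.058],[-0.8,0.74,0.09,0.058],[-0.9,0.84,0.1,0.058],[-1,0.94,0.1,0.058],[-1,0.94,0.1,0.058],[-1,0.94,0.1,0.058],[-1,0.94,0.1,0.058]]'
python3 - <<'E'
from h import *
plan((.525,.368,.19),np.radians(115)); print(yawtool()[1][:,2])
E
```

```text
time: 17.85
position: [0.5188, 0.3302, 0.2248]
tool_rot: [-0.217, 0.976, -0.017, -0.01]
ft_force: [-0.2, -0.4, 0.3]
grip_width: 0.0388
grip_force: 0.0
shift [-0.0749  0.1087  0.1111] turn 0.0001 or -0.4999 q6 -1.6 t 17.85
[-0.01155981 -0.03707243 -0.99924572]
```

```bash
python3 -m handwheel '[[-0.075,0.109,0,0],[-0.075,0.109,0.1,0],[-0.075,0.109,0.11,0],[-0.075,0.109,0.11,0]]'
python3 - <<'E'
from h import *
flange('green')
w=wrist(); m,_=wb(w,'green'); print(robot.get_obs()['position'])
_,tm=yawtool(); p=robot.get_obs()['position']
for x in vision.look_for('wrist','dipper3')[:2]: print(x)
for l in ('dipper3_hook','dipper3'):
  for x in vision.outline_of('wrist',l)[:2]:
    ys,xs=np.where(x['mask']); print(l,x['point'],x['conf'],'box',xs.min(),xs.max(),ys.min(),ys.max(), 'top rows col',xs[ys<ys.min()+8].mean())
E
```

```text
time: 18.18
position: [0.5241, 0.3654, 0.1891]
tool_rot: [-0.215, 0.976, -0.017, -0.012]
ft_force: [0.2, 0.3, 0.6]
grip_width: 0.0391
grip_force: 0.0
206 278 292 mm [13.7  5.1]
209 277 293 mm [11.4  5.1]
212 277 293 mm [9.1 5.1]
215 269 300 mm [6.8 4.7]
218 268 301 mm [4.5 4.8]
221 268 301 mm [2.2 4.8]
224 268 301 mm [-0.1  4.8]
227 268 301 mm [-2.5  4.8]
230 268 301 mm [-4.8  4.8]
233 268 301 mm [-7.2  4.8]
236 268 301 mm [-9.5  4.8]
239 269 300 mm [-11.9   4.8]
[0.52607572 0.36643166 0.19167303]
{'point': [74.0, 6.6], 'conf': 0.83}
{'point': [216.6, 284.8], 'conf': 0.82}
dipper3_hook [219.0, 282.6] 0.57 box 261 310 179 249 top rows col 285.43971631205676
dipper3 [88.4, 301.3] 0.93 box 271 332 31 126 top rows col 305.90714285714284
dipper3 [75.4, 3.9] 0.92 box 0 14 54 90 top rows col 5.193181818181818
```

```bash
python3 -m handwheel '[[-0.006,0.016,0,0],[-0.006,0.016,0.1,0],[-0.006,0.016,0.2,0],[-0.006,0.016,0.27,0],[-0.006,0.016,0.28,0],[-0.006,0.016,0.28,0]]' 45 25
python3 -m handwheel '[[0,0,0,0],[0,0,0,0],[0,0,0,0],[0,0,0,0],[0,0,0,0]]' 0 25
python3 -m handwheel '[[0,0,-0.1,0],[0,0,-0.2,0],[0,0,-0.3,0],[0,0,-0.4,0],[0,0,-0.55,0],[0,0,-0.7,0],[0,0,-0.7,0],[0,0,-0.7,0],[0,0,-0.7,0]]'
python3 - <<'E'
from h import *
dx=held('green',.042); hang(-36,dx,.315,.094)
E
```

```text
time: 18.93
position: [0.5236, 0.3702, 0.1061]
tool_rot: [-0.216, 0.976, -0.016, -0.01]
ft_force: [-0.0, 0.4, 0.3]
grip_width: 0.0392
grip_force: 0.0
time: 19.35
position: [0.5255, 0.3707, 0.1089]
tool_rot: [-0.216, 0.976, -0.016, -0.007]
ft_force: [-0.2, -0.9, 6.0]
grip_width: 0.0253
grip_force: 25.0
time: 20.1
position: [0.5258, 0.3777, 0.3163]
tool_rot: [-0.216, 0.976, -0.016, -0.01]
ft_force: [-0.1, 0.9, -2.7]
grip_width: 0.0257
grip_force: 25.0
edge row 247 dx,dy mm [2.7 1. ] (row 241: [5.5 1. ] )
[ 0.64789015 -0.07168434]
shift [ 0.259  -1.5289  0.0488] turn 0.1693 or -0.3307 q6 -1.54 t 20.15
```

```bash
python3 -m handwheel '[[0.01,-0.05,0,0.02],[0.02,-0.1,0,0.04],[0.03,-0.15,0,0.06],[0.03,-0.2,0,0.08],[0.04,-0.25,0,0.1],[0.05,-0.3,0,0.12],[0.06,-0.35,0,0.14],[0.07,-0.4,0,0.16],[0.08,-0.45,0,0.18],[0.08,-0.5,0,0.2],[0.09,-0.55,0,0.22],[0.1,-0.6,0,0.24],[0.11,-0.65,0,0.26],[0.12,-0.7,0,0.28],[0.13,-0.76,0,0.3],[0.13,-0.76,0,0.32],[0.13,-0.76,0,0.335],[0.13,-0.76,0,0.335]]'
python3 - <<'E'
from h import *
dx=held('green',.041); hang(-36,dx,.31,.094)
E
```

```text
time: 21.65
position: [0.5858, 0.154, 0.3208]
tool_rot: [0.742, 0.67, -0.018, 0.008]
ft_force: [0.1, 0.6, -2.3]
grip_width: 0.0254
grip_force: 25.0
edge row 247 dx,dy mm [ 5.  -0.5] (row 241: [ 7.9 -0.5] )
[ 0.64602046 -0.07032593]
shift [-0.7245  0.2727  0.0609] turn -0.1655 or 0.3345 q6 0.19 t 21.7
```

```bash
python3 -m handwheel '[[-0.05,0.02,0,0.02],[-0.1,0.04,0,0.04],[-0.15,0.06,0,0.06],[-0.2,0.08,0,0.08],[-0.25,0.1,0,0.1],[-0.3,0.12,0,0.12],[-0.35,0.14,0,0.14],[-0.4,0.16,0,0.16],[-0.45,0.18,0,0.18],[-0.5,0.2,0,0.2],[-0.55,0.22,0,0.22],[-0.6,0.24,0,0.24],[-0.65,0.26,0,0.26],[-0.7,0.27,0,0.28],[-0.72,0.27,0,0.3],[-0.72,0.27,0,0.32],[-0.72,0.27,0,0.334],[-0.72,0.27,0,0.334],[-0.72,0.27,0,0.334]]'
python3 - <<'E'
from h import *
dx=held('green',.041); hang(-36,dx,.22,.094); print(yawtool()[1][:,2],robot.get_obs()['q'])
E
```

```text
time: 23.28
position: [0.6461, -0.0676, 0.3301]
tool_rot: [0.952, -0.306, -0.001, 0.019]
ft_force: [1.3, -0.5, -1.8]
grip_width: 0.0257
grip_force: 25.0
edge row 247 dx,dy mm [ 3.  -0.6] (row 241: [ 5.9 -0.6] )
[ 0.64761922 -0.07148749]
shift [ 0.0077 -0.0054  0.368 ] turn 0.0009 or -0.4991 q6 1.94 t 23.33
[-0.01245482 -0.03498034 -0.99931039] [-0.25677178  0.45769074  1.17861504 -0.03707694  1.50849469  1.93897593]
```

```bash
python3 -m handwheel '[[0.005,-0.004,0.1,0],[0.005,-0.004,0.2,0],[0.005,-0.004,0.3,0],[0.005,-0.004,0.4,0],[0.005,-0.004,0.43,0],[0.005,-0.004,0.43,0]]'
python3 - <<'E'
from h import *
dx=held('green',.041); hang(-36,dx,.152,.094)
E
```

```text
time: 23.83
position: [0.6447, -0.0717, 0.199]
tool_rot: [0.951, -0.307, -0.004, 0.019]
ft_force: [0.2, 0.0, -1.7]
grip_width: 0.0255
grip_force: 25.0
edge row 247 dx,dy mm [ 2.3 -0.3] (row 241: [ 5.1 -0.3] )
[ 0.64821839 -0.07192282]
shift [ 0.0018 -0.0096  0.1653] turn 0.0005 or -0.4995 q6 1.95 t 23.88
```

```bash
python3 -m handwheel '[[0.001,-0.008,0.06,0],[0.001,-0.008,0.1,0],[0.001,-0.008,0.13,0],[0.001,-0.008,0.145,0],[0.001,-0.008,0.155,0],[0.001,-0.008,0.165,0],[0.001,-0.008,0.17,0]]'
```

```text
time: 24.47
position: [0.6492, -0.0728, 0.1544]
tool_rot: [0.951, -0.308, 0.002, 0.019]
ft_force: [-3.7, 1.3, 14.2]
grip_width: 0.0255
grip_force: 25.0
```

```bash
python3 -m handwheel '[[0,0,-0.005,0],[0,0,-0.005,0],[0,0,-0.005,0],[0,0,-0.005,0],[0,0,-0.005,0],[0,0,-0.005,0]]' 45
python3 -m handwheel '[[0,0,-0.05,0],[0,0,-0.1,0],[0,0,-0.2,0],[0,0,-0.3,0],[0,0,-0.4,0],[0,0,-0.45,0],[0,0,-0.45,0]]'
cat > chk.py <<'E'
from h import *
import sys
# hanging check: grip/flange from side+top+wrist pictures
s=vision.camera('side'); t=vision.camera('top'); Z=np.array([.574,-.018])
for k in HUE:
    for n,c in (('side',s),('top',t)):
        b=blob(c['frame'],k,(60,320,80,420))
        if b and b[1]>10:
            r,cc=np.where(b[2]); i=r.min(); P=unproj(c,(cc[r<=i+1].mean(),i+1) if n=='side' else b[0],.19 if n=='side' else .185)
            v=P[:2]-Z; print(k,n,b[1],'xy',np.round(P[:2],3),'r',round(np.hypot(*v),3),'ang',round(np.degrees(np.arctan2(v[1],v[0]))%360))
plan((.398,.330,.3),np.radians(90))
E
python3 chk.py
```

```text
time: 24.97
position: [0.6483, -0.0725, 0.1528]
tool_rot: [0.951, -0.308, 0.0, 0.019]
ft_force: [-0.1, 0.4, 0.2]
grip_width: 0.0388
grip_force: 0.0
time: 25.55
position: [0.6524, -0.0682, 0.2929]
tool_rot: [0.951, -0.308, 0.005, 0.018]
ft_force: [-0.0, 0.3, 0.1]
grip_width: 0.0392
grip_force: 0.0
yellow side 12 xy [0.548 0.06 ] r 0.082 ang 109
green side 51 xy [ 0.635 -0.071] r 0.081 ang 319
green top 17 xy [ 0.645 -0.067] r 0.086 ang 325
orange side 432 xy [ 0.309 -0.103] r 0.278 ang 198
orange top 376 xy [0.899 0.457] r 0.575 ang 56
red side 105 xy [0.376 0.261] r 0.342 ang 125
red top 89 xy [0.4   0.317] r 0.378 ang 117
blue side 92 xy [0.37  0.144] r 0.26 ang 142
blue top 76 xy [0.39 0.19] r 0.278 ang 131
shift [-1.4557 -0.5795 -0.0793] turn -0.0998 or 0.4002 q6 1.95 t 25.65
```

```bash
python3 b.py red 180 .28; python3 b.py blue 157 .28
```

```text
flange [0.399 0.331 0.143] 96
shift [-1.4542 -0.5866 -0.0141] turn -0.0998 or 0.4002 q6 1.95 t 25.7
flange [0.389 0.2   0.143] 78
shift [-1.2222e+00 -2.1400e-01  7.0000e-04] turn -0.0359 or 0.4641 q6 1.95 t 25.75
```

```bash
python3 -m handwheel '[[-0.05,-0.02,0,-0.02],[-0.1,-0.04,0,-0.04],[-0.15,-0.06,0,-0.06],[-0.2,-0.08,0,-0.08],[-0.25,-0.1,0,-0.1],[-0.3,-0.12,0,-0.12],[-0.35,-0.14,0,-0.14],[-0.4,-0.16,0,-0.16],[-0.45,-0.18,0,-0.18],[-0.5,-0.2,0,-0.2],[-0.55,-0.22,0,-0.22],[-0.6,-0.24,0,-0.24],[-0.65,-0.26,0,-0.26],[-0.7,-0.29,0,-0.28],[-0.72,-0.29,0,-0.3],[-0.72,-0.29,0,-0.3]]'
python3 b.py red 180 .24
```

```text
time: 27.08
position: [0.5233, 0.1304, 0.2801]
tool_rot: [0.807, 0.59, -0.017, 0.01]
ft_force: [0.1, -0.8, -0.8]
grip_width: 0.0393
grip_force: 0.0
```

```bash
python3 g.py .399 .331 .19 180
```

```text
shift [ 0.521  -0.6035  0.2831] turn 0.2002 or -0.2998 q6 0.38 t 27.13
```

```bash
python3 -m handwheel '[[0.03,-0.04,0,-0.02],[0.07,-0.08,0,-0.04],[0.1,-0.12,0,-0.06],[0.14,-0.16,0,-0.08],[0.17,-0.2,0,-0.1],[0.2,-0.24,0,-0.12],[0.25,-0.28,0,-0.14],[0.28,-0.32,0,-0.16],[0.31,-0.36,0,-0.18],[0.35,-0.4,0,-0.2],[0.4,-0.45,0.05,-0.22],[0.45,-0.5,0.1,-0.24],[0.5,-0.56,0.15,-0.26],[0.52,-0.603,0.2,-0.28],[0.52,-0.603,0.25,-0.3],[0.52,-0.603,0.283,-0.3],[0.52,-0.603,0.283,-0.3],[0.52,-0.603,0.283,-0.3]]'
cat > fl.py <<'E'
from h import *
import sys
k=sys.argv[1]; w=wrist(); m,ext=wb(w,k); _,tm=yawtool(); p=robot.get_obs()['position']
wd=np.array([b-a for _,(a,b) in ext]); R=[e for e,x in zip(ext,wd) if x>.82*wd.max()]
r0,r1=R[0][0],R[-1][0]; mid=lambda e:(e[1][0]+e[1][1])/2
co=np.polyfit([e[0] for e in R],[mid(e) for e in R],1)
d=tm.T@(wunproj(w,(np.mean([mid(e) for e in R]),(r0+r1)/2),.147)-p)
print('flange rows',r0,r1,'cols',R[0][1],R[-1][1],'offset frac',np.round(d[:2]/.3,4),'slope',round(co[0],2),'z',p[2],'down',(p[2]-.105)/.3)
for x in vision.outline_of('wrist','dipper1_hook')[:3]:
    ys,xs=np.where(x['mask']); print('hook?',x['conf'],x['point'],ys.min(),ys.max(),'top col',xs[ys<ys.min()+8].mean())
E
python3 fl.py red
```

```text
time: 28.63
position: [0.4012, 0.3297, 0.1908]
tool_rot: [0.002, 1.0, -0.018, -0.006]
ft_force: [0.5, 0.4, 0.4]
grip_width: 0.039
grip_force: 0.0
flange rows 206 229 cols [268 300] [269 298] offset frac [0.0143 0.0139] slope 0.07 z 0.19150560837294325 down 0.28835202790981085
hook? 0.82 [213.2, 288.4] 171 242 top col 283.4146341463415
hook? 0.21 [251.9, 74.3] 229 328 top col 54.94893617021277
```

```bash
python3 -m handwheel '[[0.014,0.014,0,0],[0.014,0.014,0.1,0],[0.014,0.014,0.2,0],[0.014,0.014,0.27,0],[0.014,0.014,0.285,0],[0.014,0.014,0.285,0]]' 45 25
python3 -m handwheel '[[0,0,0,0],[0,0,0,0],[0,0,0,0],[0,0,0,0],[0,0,0,0]]' 0 25
python3 -m handwheel '[[0,0,-0.1,0],[0,0,-0.2,0],[0,0,-0.3,0],[0,0,-0.4,0],[0,0,-0.55,0],[0,0,-0.7,0],[0,0,-0.7,0],[0,0,-0.7,0],[0,0,-0.7,0]]'
python3 - <<'E'
from h import *
dx=held('red',.042); hang(167,dx,.315,.094)
E
```

```text
time: 29.23
position: [0.395, 0.3312, 0.1052]
tool_rot: [-0.0, 1.0, -0.018, -0.006]
ft_force: [0.3, 0.2, 0.1]
grip_width: 0.0386
grip_force: 0.0
time: 29.65
position: [0.3968, 0.3323, 0.1074]
tool_rot: [-0.001, 1.0, -0.017, -0.004]
ft_force: [-0.5, 0.5, 6.5]
grip_width: 0.0252
grip_force: 24.8
time: 30.4
position: [0.3971, 0.3386, 0.3152]
tool_rot: [-0.001, 1.0, -0.018, -0.006]
ft_force: [0.2, -1.3, -1.2]
grip_width: 0.0253
grip_force: 24.8
edge row 251 dx,dy mm [1.4 1.3] (row 241: [6.4 1.3] )
[0.48377868 0.00282923]
shift [-0.2896 -1.1176  0.0345] turn 0.0364 or -0.4636 q6 -1.06 t 30.45
```

```bash
python3 -m handwheel '[[-0.03,-0.13,0,0.01],[-0.07,-0.26,0,0.02],[-0.1,-0.39,0,0.03],[-0.14,-0.52,0,0.036],[-0.17,-0.65,0,0.036],[-0.2,-0.78,0,0.036],[-0.23,-0.9,0,0.036],[-0.26,-1,0,0.036],[-0.28,-1,0.05,0.036],[-0.29,-1,0.1,0.036],[-0.29,-1,0.1,0.036],[-0.29,-1,0.1,0.036]]'
python3 - <<'E'
from h import *
dx=held('red',.042); hang(167,dx,.2,.094)
E
```

```text
time: 31.45
position: [0.483, 0.0382, 0.293]
tool_rot: [0.112, 0.993, -0.018, -0.007]
ft_force: [-1.0, 0.2, -1.8]
grip_width: 0.025
grip_force: 25.0
edge row 249 dx,dy mm [4.8 0.8] (row 241: [8.7 0.8] )
[0.48706403 0.00207075]
shift [-0.0396 -0.104   0.3172] turn 0.0004 or -0.4996 q6 -1.46 t 31.5
```

```bash
python3 -m handwheel '[[-0.035,-0.104,0,0],[-0.035,-0.104,0,0],[-0.035,-0.104,0.1,0],[-0.035,-0.104,0.2,0],[-0.035,-0.104,0.28,0],[-0.035,-0.104,0.31,0],[-0.035,-0.104,0.31,0],[-0.035,-0.104,0.31,0]]'
python3 - <<'E'
from h import *
dx=held('red',.042); hang(167,dx,.152,.094)
E
```

```text
time: 32.17
position: [0.4878, 0.0025, 0.2042]
tool_rot: [0.112, 0.994, -0.018, -0.003]
ft_force: [0.4, 0.9, -0.7]
grip_width: 0.0255
grip_force: 25.0
edge row 249 dx,dy mm [4.8 0.9] (row 241: [8.7 0.9] )
[0.48704331 0.00207553]
shift [0.005  0.0048 0.1765] turn 0.0004 or -0.4996 q6 -1.52 t 32.22
```

```bash
python3 -m handwheel '[[0.005,0.003,0.06,0],[0.005,0.003,0.1,0],[0.005,0.003,0.13,0],[0.005,0.003,0.145,0],[0.005,0.003,0.155,0],[0.005,0.003,0.165,0],[0.005,0.003,0.17,0],[0.005,0.003,0.17,0]]'
```

```text
time: 32.88
position: [0.4868, 0.0014, 0.1535]
tool_rot: [0.112, 0.994, -0.018, -0.002]
ft_force: [0.2, -0.0, 3.1]
grip_width: 0.0253
grip_force: 25.0
```

Contact comes at the expected height, so I release, lift and check. Blue is next.

```bash
python3 -m handwheel '[[0,0,0.004,0],[0,0,0.004,0],[0,0,0.004,0],[0,0,0.004,0],[0,0,0.004,0],[0,0,0.004,0]]' 45
python3 -m handwheel '[[0,0,-0.05,0],[0,0,-0.1,0],[0,0,-0.2,0],[0,0,-0.3,0],[0,0,-0.4,0],[0,0,-0.4,0]]'
python3 chk.py; python3 b.py blue 157 .25;  python3 g.py .389 .2 .19 157
```

```text
time: 33.38
position: [0.4853, 0.0015, 0.1514]
tool_rot: [0.112, 0.994, -0.018, -0.003]
ft_force: [0.1, -0.3, 0.0]
grip_width: 0.0393
grip_force: 0.0
time: 33.88
position: [0.4907, 0.0052, 0.2771]
tool_rot: [0.112, 0.994, -0.019, 0.003]
ft_force: [1.2, 0.5, 0.5]
grip_width: 0.0392
grip_force: 0.0
yellow side 19 xy [0.554 0.061] r 0.081 ang 104
green side 45 xy [ 0.635 -0.071] r 0.08 ang 319
green top 65 xy [ 0.638 -0.066] r 0.08 ang 323
orange side 429 xy [ 0.309 -0.103] r 0.278 ang 198
orange top 371 xy [0.899 0.457] r 0.576 ang 56
red side 133 xy [0.496 0.005] r 0.081 ang 164
blue side 114 xy [0.37  0.144] r 0.26 ang 142
shift [ 0.5311  0.9833 -0.1285] turn -0.0358 or 0.4642 q6 -1.53 t 33.98
shift [0.4594 0.5682 0.2506] turn 0.0281 or -0.4719 q6 -1.53 t 34.03
```

```bash
python3 -m handwheel '[[0.07,0.09,0,0.02],[0.15,0.18,0,0.028],[0.23,0.28,0,0.028],[0.3,0.38,0,0.028],[0.38,0.48,0.05,0.028],[0.459,0.568,0.1,0.028],[0.459,0.568,0.2,0.028],[0.459,0.568,0.25,0.028],[0.459,0.568,0.25,0.028],[0.459,0.568,0.25,0.028],[0.459,0.568,0.25,0.028]]'
python3 fl.py blue
```

```text
time: 34.95
position: [0.39, 0.1996, 0.1904]
tool_rot: [0.199, 0.98, -0.019, -0.002]
ft_force: [-0.3, -0.7, 0.2]
grip_width: 0.0391
grip_force: 0.0
flange rows 206 230 cols [266 297] [266 297] offset frac [0.0142 0.0054] slope 0.04 z 0.19091830748399516 down 0.2863943582799839
```

```bash
python3 -m handwheel '[[0.012,0.006,0,0],[0.012,0.006,0.1,0],[0.012,0.006,0.2,0],[0.012,0.006,0.27,0],[0.012,0.006,0.285,0],[0.012,0.006,0.285,0]]' 45 25
python3 -m handwheel '[[0,0,0,0],[0,0,0,0],[0,0,0,0],[0,0,0,0],[0,0,0,0]]' 0 25
python3 -m handwheel '[[0,0,-0.1,0],[0,0,-0.2,0],[0,0,-0.3,0],[0,0,-0.4,0],[0,0,-0.55,0],[0,0,-0.7,0],[0,0,-0.7,0],[0,0,-0.7,0],[0,0,-0.7,0]]'
python3 - <<'E'
from h import *
dx=held('blue',.042); hang(36,dx,.315,.094)
E
```

```text
time: 35.55
position: [0.3856, 0.1996, 0.1044]
tool_rot: [0.199, 0.98, -0.019, -0.003]
ft_force: [0.8, 0.5, 0.1]
grip_width: 0.0392
grip_force: 0.0
time: 35.97
position: [0.387, 0.2001, 0.1061]
tool_rot: [0.199, 0.98, -0.018, -0.0]
ft_force: [-1.2, -0.0, 6.7]
grip_width: 0.0257
grip_force: 25.0
time: 36.72
position: [0.3875, 0.2071, 0.3143]
tool_rot: [0.199, 0.98, -0.019, -0.002]
ft_force: [-2.2, 0.4, -1.6]
grip_width: 0.0252
grip_force: 25.0
edge row 253 dx,dy mm [0.8 1.4] (row 241: [6.9 1.4] )
[0.6493853  0.03677063]
shift [-1.0274 -0.1806  0.002 ] turn -0.1638 or 0.3362 q6 -0.9 t 36.77
```

```bash
python3 -m handwheel '[[-0.03,0,-0.03,0.02],[-0.08,-0.02,-0.05,0.04],[-0.14,-0.03,-0.05,0.06],[-0.2,-0.04,-0.05,0.08],[-0.26,-0.05,-0.05,0.1],[-0.32,-0.06,-0.05,0.12],[-0.38,-0.07,-0.05,0.14],[-0.44,-0.08,-0.05,0.16],[-0.5,-0.09,-0.05,0.18],[-0.57,-0.1,-0.05,0.2],[-0.64,-0.11,-0.05,0.22],[-0.7,-0.12,-0.05,0.24],[-0.78,-0.14,-0.05,0.26],[-0.85,-0.15,-0.05,0.28],[-0.92,-0.17,-0.05,0.3],[-1,-0.18,-0.05,0.32],[-1,-0.18,-0.05,0.336],[-1,-0.18,-0.05,0.336],[-1,-0.18,-0.05,0.336]]'
python3 - <<'E'
from h import *
dx=held('blue',.042); hang(36,dx,.2,.094); print(yawtool()[1][:,2])
E
```

```text
time: 38.35
position: [0.6423, 0.0412, 0.3297]
tool_rot: [0.95, 0.311, -0.013, 0.014]
ft_force: [-0.6, 0.5, -1.2]
grip_width: 0.0251
grip_force: 25.0
edge row 254 dx,dy mm [ 1.4 -0.7] (row 241: [ 8.  -0.7] )
[0.64889854 0.03641697]
shift [0.0223 0.0182 0.4348] turn 0.0007 or -0.4993 q6 0.85 t 38.4
[-0.01567782 -0.03476682 -0.99927247]
```

```bash
python3 -m handwheel '[[0.03,0.018,0,0],[0.03,0.018,0.1,0],[0.03,0.018,0.2,0],[0.03,0.018,0.3,0],[0.03,0.018,0.4,0],[0.03,0.018,0.43,0],[0.03,0.018,0.43,0],[0.03,0.018,0.43,0]]'
python3 - <<'E'
from h import *
dx=held('blue',.042); hang(36,dx,.152,.0965)
E
```

```text
time: 39.07
position: [0.6529, 0.0379, 0.2044]
tool_rot: [0.95, 0.31, -0.01, 0.015]
ft_force: [1.0, -0.4, -0.7]
grip_width: 0.0253
grip_force: 25.0
edge row 254 dx,dy mm [ 1.1 -1.7] (row 241: [ 7.6 -1.7] )
[0.65120901 0.03809563]
shift [-0.0022 -0.0111  0.1793] turn 0.0004 or -0.4996 q6 0.86 t 39.12
```

```bash
python3 -m handwheel '[[0,-0.005,0.06,0],[0,-0.005,0.1,0],[0,-0.005,0.13,0],[0,-0.005,0.145,0],[0,-0.005,0.155,0],[0,-0.005,0.165,0],[0,-0.005,0.172,0],[0,-0.005,0.172,0]]'
```

```text
time: 39.78
position: [0.6518, 0.0367, 0.1527]
tool_rot: [0.951, 0.31, -0.01, 0.015]
ft_force: [-0.7, -0.6, -1.2]
grip_width: 0.0252
grip_force: 25.0
```

```bash
python3 -m handwheel '[[0,0,0.01,0],[0,0,0.015,0],[0,0,0.015,0]]'
```

```text
time: 40.03
position: [0.6524, 0.0364, 0.1521]
tool_rot: [0.951, 0.31, -0.009, 0.016]
ft_force: [-4.3, -0.3, 13.6]
grip_width: 0.0255
grip_force: 25.0
```

Contact again at the right height, so I release, lift and check.

```bash
python3 -m handwheel '[[0,0,-0.006,0],[0,0,-0.006,0],[0,0,-0.006,0],[0,0,-0.006,0],[0,0,-0.006,0],[0,0,-0.006,0]]' 45
python3 -m handwheel '[[0,0,-0.05,0],[0,0,-0.1,0],[0,0,-0.2,0],[0,0,-0.3,0],[0,0,-0.4,0],[0,0,-0.4,0]]'
python3 chk.py; python3 g.py .487 -.293 .27 200; python3 -c "
from h import *; w=wrist()"
```

```text
time: 40.53
position: [0.6512, 0.0368, 0.1492]
tool_rot: [0.951, 0.31, -0.011, 0.015]
ft_force: [-0.4, 0.4, -0.5]
grip_width: 0.0387
grip_force: 0.0
time: 41.03
position: [0.6568, 0.041, 0.2768]
tool_rot: [0.951, 0.31, -0.004, 0.018]
ft_force: [0.5, -0.3, 1.2]
grip_width: 0.0389
grip_force: 0.0
yellow side 18 xy [0.554 0.061] r 0.081 ang 104
yellow top 20 xy [0.537 0.057] r 0.084 ang 116
green side 52 xy [ 0.638 -0.068] r 0.081 ang 322
green top 64 xy [ 0.638 -0.066] r 0.08 ang 323
orange side 434 xy [ 0.309 -0.103] r 0.278 ang 198
orange top 376 xy [0.899 0.456] r 0.575 ang 56
red side 129 xy [0.496 0.005] r 0.081 ang 164
red top 64 xy [0.498 0.006] r 0.08 ang 163
blue side 93 xy [0.643 0.027] r 0.082 ang 33
blue top 39 xy [0.644 0.022] r 0.081 ang 29
shift [-0.1238 -1.2772 -0.1247] turn 0.1003 or -0.3997 q6 0.86 t 41.13
shift [-1.1036  0.5724  0.0475] turn 0.0447 or -0.4553 q6 0.86 t 41.13
```

```bash
python3 g.py .487 -.293 .2 175
python3 -c "
from h import *
c=vision.camera('top'); cv2.imwrite('pics/d0.png',cv2.resize(c['frame'][210:280,350:460],(770,490),interpolation=cv2.INTER_CUBIC)[:,:,::-1])"
```

```text
shift [-1.0935  0.57    0.2761] turn 0.1142 or -0.3858 q6 0.86 t 41.18
```

```bash
python3 -m handwheel '[[-0.05,0.03,0,-0.02],[-0.1,0.06,0,-0.04],[-0.15,0.09,0,-0.06],[-0.2,0.12,0,-0.08],[-0.25,0.14,0,-0.1],[-0.3,0.16,0,-0.12],[-0.35,0.18,0,-0.14],[-0.4,0.21,0,-0.16],[-0.46,0.24,0,-0.18],[-0.52,0.27,0,-0.2],[-0.58,0.3,0,-0.22],[-0.64,0.34,0,-0.24],[-0.7,0.37,0,-0.26],[-0.76,0.4,0,-0.28],[-0.82,0.44,0,-0.3],[-0.88,0.47,0,-0.32],[-0.94,0.5,0,-0.34],[-1,0.53,0,-0.36],[-1,0.57,0,-0.38],[-1,0.57,0,-0.386]]'
python3 g.py .487 -.293 .2 175
```

```text
time: 42.9
position: [0.5104, -0.2757, 0.2802]
tool_rot: [0.042, 0.999, -0.018, -0.006]
ft_force: [0.6, 0.8, -0.2]
grip_width: 0.0389
grip_force: 0.0
shift [ 0.0703 -0.0544  0.2702] turn 0.0005 or -0.4995 q6 -2.14 t 42.9
```

```bash
python3 -m handwheel '[[0.07,-0.054,0.1,0],[0.07,-0.054,0.2,0],[0.07,-0.054,0.25,0],[0.07,-0.054,0.27,0],[0.07,-0.054,0.27,0]]'
python3 -c "
from h import *
w=wrist(); f=w['frame'].copy(); print(robot.get_obs()['position'])
cv2.imwrite('pics/d1.png',cv2.resize(f[90:340,130:430],(792,600-0),interpolation=cv2.INTER_CUBIC)[:,:,::-1])
for l in ('dial_grip','dial','rocker_press','rocker','timer'):
    for x in vision.outline_of('wrist',l)[:2]: 
        p=x['point']; print(l,x['conf'],p,wunproj(w,p[::-1],.105),cv2.minAreaRect(np.argwhere(x['mask'])[:,::-1].astype(np.float32)))"
```

```text
time: 43.32
position: [0.486, -0.2895, 0.199]
tool_rot: [0.043, 0.999, -0.016, -0.007]
ft_force: [-0.8, 0.3, 0.6]
grip_width: 0.039
grip_force: 0.0
[ 0.48722013 -0.29029732  0.20071841]
dial_grip 0.88 [201.8, 270.4] [ 0.48064679 -0.2993191   0.105     ] ((271.8851318359375, 202.93917846679688), (57.426326751708984, 57.07759094238281), 54.462318420410156)
dial_grip 0.65 [242.7, 207.8] [ 0.51553969 -0.36290893  0.105     ] ((203.92672729492188, 246.00987243652344), (28.512428283691406, 37.90631103515625), 55.784297943115234)
dial 0.58 [204.4, 269.1] [ 0.48294672 -0.30071623  0.105     ] ((271.4722900390625, 202.96075439453125), (56.51495361328125, 56.17856216430664), 54.782405853271484)
rocker_press 0.67 [238.2, 207.8] [ 0.51101477 -0.36218522  0.105     ] ((204.12747192382812, 245.89334106445312), (28.54550552368164, 38.36939239501953), 55.784297943115234)
timer 0.94 [204.7, 265.0] [ 0.48292456 -0.30443677  0.105     ] ((268.20849609375, 215.80471801757812), (114.41365051269531, 198.8990478515625), 55.61965560913086)
```

View pics/d1.png

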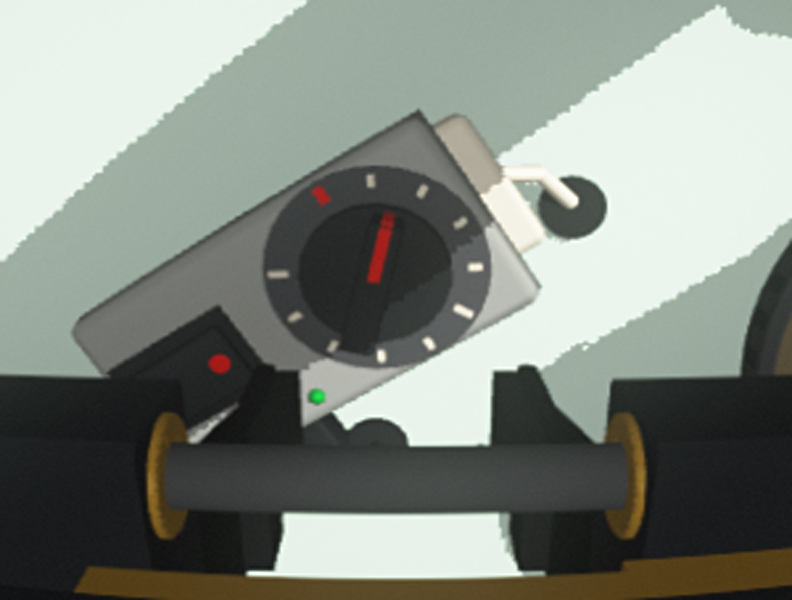

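```bash
cat > d.py <<'E'
from h import *
w=wrist(); w0=w
P=lambda x,y,z: wunproj(w,(130+(x+.5)/2.64-.5,90+(y+.5)/2.4-.5),z)
an=lambda a,b:np.degrees(np.arctan2(*(b-a)[:2][::-1]))%360
marks=[(320,195),(370,181),(422,191),(460,223),(475,267),(463,311),(429,344),(381,355),(333,346),(295,317),(278,274)]
M=np.array([P(*m,.082) for m in marks]); 
s=least_squares(lambda p:np.hypot(M[:,0]-p[0],M[:,1]-p[1])-p[2],[.48,-.295,.03]); print('dial centre',s.x, np.abs(s.fun).max())
C=s.x[:2]; print([round(np.degrees(np.arctan2(*(m[:2]-C)[::-1]))%360,1) for m in M])
a,b=P(390,213,.116),P(358,345,.116); print('bar',an(b,a),(a+b)/2,np.linalg.norm(a-b))
a,b=P(389,225,.116),P(375,282,.116); print('red line',an(b,a),a,b)
e1,e2=P(75,325,.081),P(418,112,.081); print('edge y dir',an(e1,e2), np.linalg.norm(e1-e2))
print('rocker dot',P(220,364,.083))
E
python3 d.py
```

```text
dial centre [ 0.49107453 -0.30236514  0.03711746] 0.00044289391561589536
[np.float64(208.1), np.float64(177.9), np.float64(147.7), np.float64(117.8), np.float64(87.8), np.float64(57.7), np.float64(27.6), np.float64(357.8), np.float64(328.2), np.float64(298.2), np.float64(267.7)]
bar 162.59469511516403 [ 0.48668458 -0.30063433  0.116     ] 0.051434715358104406
red line 162.50457537557273 [ 0.46649307 -0.29365737  0.116     ] [ 0.48728746 -0.30021199  0.116     ]
edge y dir 118.19916233419006 0.1656121899119919
rocker dot [ 0.52739816 -0.36756865  0.083     ]
```

```bash
python3 g.py .489 -.3015 .097 162.6
```

```text
shift [-0.0066 -0.0212  0.3549] turn 0.0346 or -0.4654 q6 -2.18 t 43.67
```

```bash
python3 -m handwheel '[[-0.007,-0.021,0,0.02],[-0.007,-0.021,0.1,0.034],[-0.007,-0.021,0.2,0.034],[-0.007,-0.021,0.28,0.034],[-0.007,-0.021,0.32,0.034],[-0.007,-0.021,0.35,0.034],[-0.007,-0.021,0.35,0.034],[-0.007,-0.021,0.35,0.034]]' 45 10
python3 -m handwheel '[[0,0,0,0],[0,0,0,0],[0,0,0,0],[0,0,0,0],[0,0,0,0],[0,0,0,0]]' 0 10
python3 g.py .489 -.3015 .097 162.6
```

```text
time: 44.33
position: [0.4887, -0.3013, 0.0978]
tool_rot: [0.149, 0.989, -0.019, -0.002]
ft_force: [-1.0, 1.1, 1.2]
grip_width: 0.0393
grip_force: 0.0
time: 44.83
position: [0.4883, -0.3011, 0.0977]
tool_rot: [0.15, 0.989, -0.018, -0.002]
ft_force: [-1.0, -0.6, 0.2]
grip_width: 0.0072
grip_force: 0.0
shift [-0.0025 -0.0007  0.0022] turn 0.0006 or -0.4994 q6 -1.97 t 44.83
```

```bash
python3 -m handwheel '[[0,0,0,0],[0,0,0,0],[0,0,0,0]]' 
python3 -c "
from h import *
w=wrist(); f=w['frame']; a=cv2.resize(f[150:290,200:360],(480,420),interpolation=cv2.INTER_CUBIC)
c=vision.camera('side'); b=cv2.resize(c['frame'][260:350,300:400],(300,270),interpolation=cv2.INTER_CUBIC)
g=np.zeros((420,780,3),np.uint8); g[:,:480]=a; g[:270,480:]=b; cv2.imwrite('pics/d2.png',g[:,:,::-1])"
```

```text
time: 45.08
position: [0.4882, -0.301, 0.0973]
tool_rot: [0.15, 0.989, -0.018, -0.003]
ft_force: [0.6, -0.4, 0.7]
grip_width: 0.0008
grip_force: 0.0
```

View pics/d2.png

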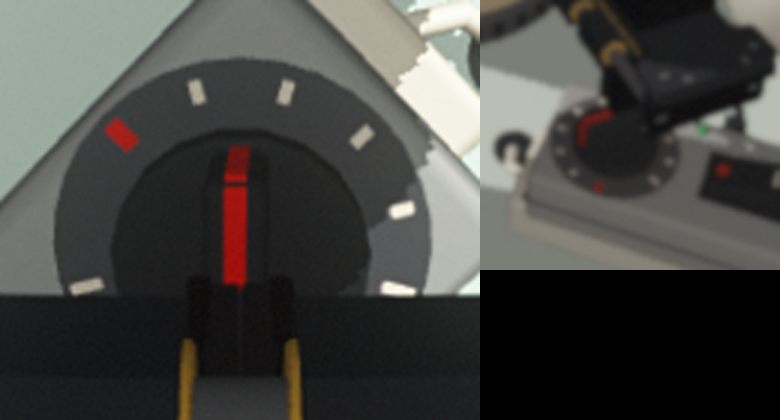

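Run:
```python
from h import *
w=wrist(); _,m=yawtool(); o=robot.get_obs(); p=o['position']; print(p,o['grip_width'])
for n,d in (('tip',(0,0,.008)),('tcp',(0,0,0)),('pad front tip',(.0095,0,.008)),('pad front grasp',(.0095,0,-.011))): print(n,wproj(w,p+m@np.array(d)))
for z in (.081,.1,.116):
  P=wunproj(w,(279,199),z); print('front end @',z,P,(m.T@(P-p))*1e3)
Q=wunproj(w,(200+108/3,150+290/3),.082)
s=np.array([(121,135),(197,92),(286,92),(361,137),(401,209),(87,286),(398,288)])/3+[200,150]
M=np.array([wunproj(w,q,.082) for q in s]); r=least_squares(lambda v:np.hypot(M[:,0]-v[0],M[:,1]-v[1])-v[2],[.48,-.295,.03]); print('centre',r.x,np.abs(r.fun).max(),'in tool mm',(m.T@(np.r_[r.x[:2],.082]-p))*1e3)
print([round(np.degrees(np.arctan2(*(q[:2]-r.x[:2])[::-1]))%360,1) for q in M])
a,b=wunproj(w,(279,199),.116),wunproj(w,(200+235/3,150+275/3),.116); print('ptr',np.degrees(np.arctan2(*(a-b)[:2][::-1])),np.linalg.norm(a-b))
```

```text
[ 0.48822978 -0.30093434  0.09725733] 0.0004976114719621851
tip [[278.24975636 239.17840907]]
tcp [[278.20934392 243.6560659 ]]
pad front tip [[278.2112537  225.23405811]]
pad front grasp [[278.10369386 235.31542422]]
front end @ 0.081 [ 0.4645838  -0.29369623  0.081     ] [24.73466746  0.52245815 16.24028027]
front end @ 0.1 [ 0.46046568 -0.29165859  0.1       ] [29.26435241  0.54983605 -2.77529465]
front end @ 0.116 [ 0.45699778 -0.28994269  0.116     ] [ 33.07882395   0.57289112 -18.78841038]
centre [ 0.48682663 -0.2996395   0.03654601] 0.00010522986653675043 in tool mm [ 1.72871542  1.38436714 15.21600309]
[np.float64(208.1), np.float64(177.7), np.float64(147.6), np.float64(117.6), np.float64(88.0), np.float64(268.0), np.float64(58.4)]
ptr 161.82382369002653 0.024579953614424353
```

```bash
python3 -m handwheel '[[0.006,0.005,0,0],[0.006,0.005,0,0],[0.006,0.005,0,0],[0.006,0.005,0,0],[0.006,0.005,0,0],[0.006,0.005,0,0]]' 45
python3 -m handwheel '[[0,0,0.006,0],[0,0,0.012,0],[0,0,0.018,0],[0,0,0.018,0]]'
python3 -m handwheel '[[0,0,0.006,0],[0,0,0.012,0],[0,0,0.012,0]]'
```

```text
time: 45.73
position: [0.487, -0.2991, 0.0973]
tool_rot: [0.15, 0.989, -0.018, -0.002]
ft_force: [-0.5, -0.8, 0.3]
grip_width: 0.0326
grip_force: 0.0
time: 46.07
position: [0.4866, -0.299, 0.0914]
tool_rot: [0.15, 0.989, -0.018, -0.003]
ft_force: [-1.4, 0.1, -1.1]
grip_width: 0.0393
grip_force: 0.0
time: 46.32
position: [0.4867, -0.2991, 0.0879]
tool_rot: [0.15, 0.989, -0.018, -0.003]
ft_force: [-0.8, 0.1, 0.5]
grip_width: 0.0391
grip_force: 0.0
```

Next I go 4 mm lower, step by step, to find the real fingertip height.

```bash
python3 -m handwheel '[[0,0,0.006,0],[0,0,0.012,0],[0,0,0.012,0]]'
python3 -m handwheel '[[0,0,0.006,0],[0,0,0.012,0],[0,0,0.012,0]]'
```

```text
time: 46.57
position: [0.4866, -0.2993, 0.0843]
tool_rot: [0.15, 0.989, -0.018, -0.003]
ft_force: [1.1, 0.7, -0.9]
grip_width: 0.0394
grip_force: 0.0
time: 46.82
position: [0.4866, -0.2994, 0.0807]
tool_rot: [0.15, 0.989, -0.018, -0.003]
ft_force: [0.2, 0.3, -0.5]
grip_width: 0.039
grip_force: 0.0
```

```bash
python3 -m handwheel '[[0,0,0.006,0],[0,0,0.012,0],[0,0,0.012,0]]'
```

```text
time: 47.07
position: [0.4866, -0.2995, 0.0771]
tool_rot: [0.149, 0.989, -0.018, -0.003]
ft_force: [-0.4, 0.6, -0.5]
grip_width: 0.0391
grip_force: 0.0
```

```bash
python3 -m handwheel '[[0,0,0.004,0],[0,0,0.008,0],[0,0,0.008,0],[0,0,0.008,0],[0,0,0.008,0],[0,0,0.008,0],[0,0,0.008,0]]' 0 15
```

```text
time: 47.65
position: [0.4862, -0.3018, 0.0752]
tool_rot: [0.149, 0.989, -0.02, -0.003]
ft_force: [-2.0, -6.2, -1.9]
grip_width: 0.012
grip_force: 15.0
```

```bash
python3 -m handwheel '[[0,-0.01,0,0],[0,-0.01,0,0.015],[0,-0.01,0,0.03],[0,-0.01,0,0.045],[0,-0.01,0,0.06],[0,-0.01,0,0.075],[0,-0.01,0,0.09],[0,-0.01,0,0.105],[0,-0.01,0,0.12],[0,-0.01,0,0.135],[0,-0.01,0,0.15],[0,-0.01,0,0.15]]'
```

```text
time: 48.65
position: [0.4863, -0.3018, 0.0752]
tool_rot: [0.583, 0.812, -0.017, 0.006]
ft_force: [1.5, 3.2, 0.2]
grip_width: 0.012
grip_force: 15.0
```

```bash
python3 -m handwheel '[[0,0,0,0.015],[0,0,0,0.03],[0,0,0,0.045],[0,0,0,0.06],[0,0,0,0.075],[0,0,0,0.09],[0,0,0,0.105],[0,0,0,0.12],[0,0,0,0.135],[0,0,0,0.15],[0,0,0,0.165],[0,0,0,0.18],[0,0,0,0.195],[0,0,0,0.21],[0,0,0,0.225],[0,0,0,0.24],[0,0,0,0.255],[0,0,0,0.27],[0,0,0,0.285],[0,0,0,0.307]]'
python3 -m handwheel '[[0,0,0,0],[0,0,0,0]]'
python3 g.py .487 -.302 .077 -2
```

```text
time: 50.32
position: [0.4862, -0.3019, 0.0752]
tool_rot: [1.0, -0.01, -0.005, 0.017]
ft_force: [1.7, 2.5, 0.7]
grip_width: 0.0119
grip_force: 15.1
time: 50.48
position: [0.4862, -0.3019, 0.0752]
tool_rot: [1.0, -0.006, -0.005, 0.017]
ft_force: [2.4, 3.1, 1.6]
grip_width: 0.012
grip_force: 15.1
shift [ 0.0028  0.0005 -0.0059] turn 0.0035 or -0.4965 q6 0.88 t 50.48
```

```bash
python3 -m handwheel '[[0,0,0,0],[0,0,0,0],[0,0,0,0],[0,0,0,0],[0,0,0,0],[0,0,0,0]]' 45
python3 -m handwheel '[[0,0,-0.05,0],[0,0,-0.15,0],[0,0,-0.25,0],[0,0,-0.35,0],[0,0,-0.42,0],[0,0,-0.42,0],[0,0,-0.42,0]]'
cat > e.py <<'E'
from h import *
w=wrist(); f=w['frame']; hsv=cv2.cvtColor(f,cv2.COLOR_RGB2HSV).astype(int)
m=(((hsv[...,0]<6)|(hsv[...,0]>174))&(hsv[...,1]>130)&(hsv[...,2]>60)).astype(np.uint8); m[270:]=0
n,l,s,ce=cv2.connectedComponentsWithStats(m)
print(robot.get_obs()['position'])
for i in range(1,n):
    if s[i,4]<6: continue
    q=np.argwhere(l==i)[:,::-1]; r=cv2.fitLine(q.astype(np.float32),2,0,.01,.01).ravel()
    t=(q-r[2:])@r[:2]; A,B=r[2:]+r[:2]*t.min(),r[2:]+r[:2]*t.max()
    a,b=wunproj(w,A,.116),wunproj(w,B,.116)
    print(s[i],np.round(ce[i]),'z.083',np.round(wunproj(w,ce[i],.083)[:2],4),'ends.116',np.round(a[:2],4),np.round(b[:2],4),'ang',round(np.degrees(np.arctan2(*(b-a)[:2][::-1])),1))
E
python3 e.py; python3 g.py .5345 -.3905 .18 28
```

```text
time: 50.98
position: [0.4857, -0.3029, 0.0752]
tool_rot: [1.0, -0.008, -0.005, 0.018]
ft_force: [-0.1, 1.2, 0.2]
grip_width: 0.0373
grip_force: 0.0
time: 51.57
position: [0.4877, -0.2988, 0.2025]
tool_rot: [1.0, -0.008, -0.004, 0.019]
ft_force: [-0.0, 0.1, -0.9]
grip_width: 0.0393
grip_force: 0.0
[ 0.48679014 -0.29799721  0.2009809 ]
[338 162   9   9  64] [342. 166.] z.083 [ 0.5178 -0.3634] ends.116 [ 0.5252 -0.353 ] [ 0.5199 -0.3585] ang -134.1
[276 175   6  30 161] [278. 190.] z.083 [ 0.4954 -0.301 ] ends.116 [ 0.4897 -0.2996] [ 0.5154 -0.3004] ang -1.8
[292 226   6   8  30] [294. 230.] z.083 [ 0.454  -0.3163] ends.116 [ 0.4685 -0.3121] [ 0.4628 -0.3153] ang -151.1
shift [0.1649 0.303  0.0791] turn -0.0804 or 0.4196 q6 0.88 t 51.62
```

```bash
python3 g.py .534 -.392 .15 298
```

```text
shift [0.1643 0.3045 0.1793] turn 0.1696 or -0.3304 q6 0.88 t 51.62
```

```bash
python3 -m handwheel '[[0.04,0.08,0,0.02],[0.08,0.15,0,0.04],[0.12,0.22,0,0.06],[0.164,0.304,0,0.08],[0.164,0.304,0,0.1],[0.164,0.304,0,0.12],[0.164,0.304,0,0.14],[0.164,0.304,0.1,0.16],[0.164,0.304,0.179,0.17],[0.164,0.304,0.179,0.17],[0.164,0.304,0.179,0.17]]' 0 15
python3 - <<'E'
from h import *
plan((.534,-.392,.1),np.radians(208))
w=wrist()
for x in vision.look_for('wrist','rocker_press')[:2]: print(x, wunproj(w,x['point'][::-1],.09))
E
python3 chk.py | grep -v orange
```

```text
time: 52.53
position: [0.5324, -0.3905, 0.1469]
tool_rot: [0.857, -0.515, 0.001, 0.017]
ft_force: [-0.7, -0.3, 0.1]
grip_width: 0.0006
grip_force: 0.0
shift [ 0.0039 -0.0067  0.1563] turn -0.0002 or 0.4998 q6 1.88 t 52.53
{'point': [218.7, 275.9], 'conf': 0.81} [ 0.53322323 -0.3882061   0.09      ]
yellow side 48 xy [0.552 0.062] r 0.083 ang 106
yellow top 90 xy [0.547 0.059] r 0.082 ang 109
green side 26 xy [ 0.628 -0.081] r 0.083 ang 311
green top 61 xy [ 0.636 -0.068] r 0.08 ang 321
red side 129 xy [0.496 0.005] r 0.081 ang 164
red top 54 xy [0.499 0.005] r 0.078 ang 163
blue side 89 xy [0.643 0.027] r 0.082 ang 33
blue top 67 xy [0.643 0.027] r 0.083 ang 33
shift [-2.3276 -0.7098 -0.5803] turn -0.1726 or 0.3274 q6 1.89 t 52.73
```

```bash
python3 - <<'E'
from h import *
Z=np.array([.574,-.018])
for n,z in (('top',.185),('side',.19)):
    c=vision.camera(n); u=proj(c,[[.52,-.078,z]])[0].astype(int)
    b=blob(c['frame'],'orange',(u[1]-15,u[1]+15,u[0]-15,u[0]+15))
    if b: P=unproj(c,b[0],z if n=='top' else .17); v=P[:2]-Z; print(n,b[1],P,np.hypot(*v),np.degrees(np.arctan2(v[1],v[0]))%360)
c=vision.camera('top')
E
python3 -m handwheel '[[0.004,-0.005,0.1,0],[0.004,-0.005,0.17,0],[0.004,-0.005,0.2,0],[0.004,-0.005,0.22,0],[0.004,-0.005,0.22,0]]'
```

```text
top 107 [ 0.5205583  -0.07633471  0.185     ] 0.07911354921017516 227.5065254883617
side 130 [ 0.52520326 -0.07106337  0.17      ] 0.07208913439620454 227.39855119946844
time: 53.3
position: [0.5351, -0.3945, 0.0835]
tool_rot: [0.856, -0.516, 0.004, 0.018]
ft_force: [-1.3, 0.7, 0.2]
grip_width: 0.0004
grip_force: 0.0
```

```bash
python3 -m handwheel '[[0,0,0.006,0],[0,0,0.012,0],[0,0,0.018,0],[0,0,0.024,0],[0,0,0.024,0]]'
```

```text
time: 53.72
position: [0.5354, -0.3951, 0.0772]
tool_rot: [0.856, -0.516, 0.005, 0.018]
ft_force: [0.1, -0.4, -0.3]
grip_width: 0.0003
grip_force: 0.0
```

```bash
python3 -m handwheel '[[0,0,0.006,0],[0,0,0.012,0],[0,0,0.018,0],[0,0,0.018,0]]'
```

```text
time: 54.05
position: [0.5357, -0.3956, 0.0716]
tool_rot: [0.856, -0.516, 0.005, 0.018]
ft_force: [-0.1, -1.4, 1.0]
grip_width: 0.0003
grip_force: 0.3
```

```bash
python3 -m handwheel '[[0,0,0.006,0],[0,0,0.012,0],[0,0,0.018,0],[0,0,0.018,0]]'
```

```text
time: 54.38
position: [0.5362, -0.3967, 0.0668]
tool_rot: [0.856, -0.516, 0.006, 0.018]
ft_force: [2.0, -2.9, 3.4]
grip_width: 0.0001
grip_force: 1.6
```

```bash
python3 -m handwheel '[[0,0,0.006,0],[0,0,0.012,0],[0,0,0.012,0]]'
```

```text
time: 54.63
position: [0.5365, -0.3971, 0.0655]
tool_rot: [0.856, -0.516, 0.007, 0.019]
ft_force: [0.2, -0.9, 12.4]
grip_width: 0.0002
grip_force: 6.0
```

```bash
python3 -m handwheel '[[0,0,0.006,0],[0,0,0.009,0],[0,0,0.009,0],[0,0,0.009,0]]'
python3 -m handwheel '[[0,0,-0.05,0],[0,0,-0.1,0],[0,0,-0.2,0],[0,0,-0.3,0],[0,0,-0.3,0]]'
```

```text
time: 54.97
position: [0.5366, -0.3972, 0.0651]
tool_rot: [0.856, -0.516, 0.007, 0.019]
ft_force: [-2.8, 1.0, 23.7]
grip_width: 0.0007
grip_force: 11.0
time: 55.38
position: [0.5385, -0.3939, 0.1555]
tool_rot: [0.856, -0.516, 0.009, 0.019]
ft_force: [1.3, -1.1, 0.5]
grip_width: 0.0004
grip_force: 0.0
```

```bash
python3 -m handwheel '[[0,0,-0.1,0],[0,0,-0.2,0],[0,0,-0.3,0],[0,0.1,-0.4,0],[0,0.2,-0.4,0],[0,0.3,-0.4,0],[0,0.4,-0.4,0],[0,0.4,-0.4,0],[0,0.4,-0.4,0]]'
python3 - <<'E'
from h import *
def red(f,box):
    hsv=cv2.cvtColor(f,cv2.COLOR_RGB2HSV).astype(int); m=(((hsv[...,0]<8)|(hsv[...,0]>172))&(hsv[...,1]>110)&(hsv[...,2]>50)).astype(np.uint8)
    k=np.zeros_like(m); k[box[0]:box[1],box[2]:box[3]]=1; n,l,s,c=cv2.connectedComponentsWithStats(m*k); return [(s[i,4],np.round(c[i],1).tolist()) for i in range(1,n) if s[i,4]>2]
for n,box in (('side',(280,350,310,420)),('top',(210,270,360,450))):
    c=vision.camera(n); a=cv2.imread(f'pics/{n}0.png')[:,:,::-1].copy()
    print(n,'before',red(a,box)); print('after',red(c['frame'],box))
    if n=='side':
        A=cv2.cvtColor(a,6)if 0 else a.mean(2); B=c['frame'].mean(2)
        R=np.array([proj(c,[[x,y,.088]])[0] for x,y in ((.5275,-.3797),(.535,-.394),(.5197,-.365))]); print(R)
        for im in (A,B): print(np.round(im[308:332:1,376:406:2]).astype(int))
print(robot.get_obs()['position'])
E
```

```text
time: 56.13
position: [0.4295, -0.4438, 0.2719]
tool_rot: [0.856, -0.517, 0.003, 0.017]
ft_force: [1.1, -0.4, 0.1]
grip_width: 0.0007
grip_force: 0.0
side before [(np.int32(77), [337.1, 300.7]), (np.int32(26), [380.5, 316.0]), (np.int32(9), [339.0, 322.0])]
after [(np.int32(34), [350.8, 293.5]), (np.int32(27), [382.4, 313.9]), (np.int32(9), [339.0, 322.0])]
[[389.66349571 320.53677733]
 [398.28383897 323.23040251]
 [380.88716489 317.82901753]]
[[116 116 116 117 117 116 117 117 117 118 121 127 133 144 151]
 [111 109 112 116 117 117 116 117 117 117 117 119 121 129 140]
 [ 96  87  97 108 114 116 116 116 116 117 117 117 117 119 125]
 [ 76  58  72  85 102 106 109 112 115 116 117 116 116 117 118]
 [ 62  40  47  57  75  82  88  97 105 108 112 115 116 116 116]
 [ 60  37  42  44  48  53  60  71  81  88  97 105 107 111 114]
 [ 59  40  53  49  39  39  42  46  53  60  70  79  85  95 107]
 [ 53  47  67  61  39  37  36  37  39  42  46  55  63  68  91]
 [ 48  52  73  67  42  36  36  35  35  36  38  66  74  47  76]
 [ 44  50  70  63  41  36  36  35  36  35  39  91  99  42  64]
 [ 40  44  57  52  38 
[... 1920 characters left out ...]
09  47  41]
 [ 34  31  30  30  31  32  32  36  37  36  35  72  79  42  45]
 [ 52  39  31  32  30  30  32  34  36  38  36  46  49  37  50]
 [ 76  60  45  35  32  31  31  31  32  36  38  38  36  33  56]
 [ 91  82  67  55  43  34  31  30  30  32  35  38  36  32  60]
 [ 97  95  87  79  64  49  38  33  30  32  33  36  36  34  65]
 [ 99  98  97  93  85  73  58  44  32  32  31  31  36  34  71]
 [ 98  99  98  97  95  89  82  66  52  37  32  30  32  36  77]]
top before [(np.int32(14), [417.9, 233.6]), (np.int32(27), [394.0, 251.6]), (np.int32(7), [399.7, 259.1])]
after [(np.int32(12), [419.7, 233.1]), (np.int32(26), [396.1, 239.7]), (np.int32(4), [399.5, 259.0])]
[ 0.43138205 -0.44318752  0.27197952]
```

Run:
```python
from h import *
u=np.array([np.cos(np.radians(298)),np.sin(np.radians(298)),0])
s,t=vision.camera('side'),vision.camera('top')
b=[np.array([380.5,316.0]),np.array([417.9,233.6])]; a=[np.array([382.4,313.9]),np.array([419.7,233.1])]
r0=lambda p:np.concatenate([proj(s,p)[0]-b[0],proj(t,p)[0]-b[1]]); P=least_squares(r0,[.52,-.365,.085]); print('dot before',P.x,P.fun)
P1=least_squares(lambda p:np.concatenate([proj(s,p)[0]-a[0],proj(t,p)[0]-a[1]]),P.x); print('after',P1.x,P1.fun,'along -y',(P1.x-P.x)@u,'dz',P1.x[2]-P.x[2])
k=lambda v:np.concatenate([proj(s,P.x+u*v[0]+[0,0,v[1]])[0]-proj(s,P.x)[0]-(a[0]-b[0]),proj(t,P.x+u*v[0]+[0,0,v[1]])[0]-proj(t,P.x)[0]-(a[1]-b[1])])
q=least_squares(k,[0,0]); print(q.x,q.fun)
# white line, side view: centroid of bright pixels in rocker box
a0=cv2.imread('pics/side0.png').mean(2)[313:328,394:404]; a1=s['frame'].mean(2)[316:330,394:404]
for im,o in ((a0,313),(a1,316)):
    m=np.clip(im-60,0,None); y,x=np.mgrid[:im.shape[0],:10]; print('white',(m*x).sum()/m.sum()+394,(m*y).sum()/m.sum()+o)
```

```text
dot before [ 0.52137921 -0.36245978  0.08962848] [ 0.04304005 -0.00885976 -0.03830504  0.04445743]
after [ 0.52225782 -0.36485125  0.09743807] [-0.03007851  0.00623821  0.02688303 -0.03103892] along -y 0.0025240274056868932 dz 0.007809586012663641
[0.00255275 0.00746623] [-0.04270378 -0.00149956 -0.03253858 -0.19295535]
white 399.06694386694386 316.7316008316008
white 400.043162055336 319.7585770750988
```

```bash
python3 chk.py | grep -v orange; python3 -c "
from rig import job; print(job.hand_in())"
```

```text
yellow side 52 xy [0.552 0.062] r 0.083 ang 105
yellow top 88 xy [0.547 0.06 ] r 0.082 ang 109
green side 24 xy [ 0.625 -0.084] r 0.083 ang 308
green top 67 xy [ 0.637 -0.068] r 0.08 ang 321
red side 129 xy [0.496 0.005] r 0.081 ang 164
red top 57 xy [0.499 0.004] r 0.078 ang 163
blue side 90 xy [0.643 0.027] r 0.082 ang 33
blue top 69 xy [0.643 0.027] r 0.083 ang 33
shift [-2.3272 -1.1032 -0.1797] turn -0.1725 or 0.3275 q6 1.7 t 56.43
the job is handed in; nothing more can be done
None
```

I handed the job in at about 56 s of robot time; it gave no verdict, but by my camera checks all five dippers hang on the jar's rim, the dial points at seven hours, and the rocker is fully over to on.

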